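Hold a grinding ball under the bench magnifier on its hand tray

TASK

Take the largest of the three grinding balls off the drying rack and set it on the domed seat in the middle of the hand tray, while the tray stands on the bench. Then pick the tray up by its grip and, keeping it level so that the ball never leaves its seat, bring the ball centrally under the lens of the bench magnifier, about 8 cm below the lens, and finish there still holding the tray level and still, for inspection. Leave the other balls, the magnifier and everything else on the bench undisturbed.

Things in the scene. Friction and masses are not known exactly. Their poses are not given: they have to be found in the camera images.
- ball_large: largest grinding ball, plain white ceramic, 30 mm diameter, about 45 g; origin at its centre (its axes turn as it rolls). Starts in one of the rack's three wells
- ball_medium: grinding ball, plain white ceramic, 24 mm diameter; origin at its centre. Stays on the rack
- ball_small: grinding ball, plain white ceramic, 20 mm diameter; origin at its centre. Stays on the rack
- rack: fixed drying rack: white plate 58 x 172 mm on four short feet, its top 26 mm above the bench, three 16 mm wells with thin steel collars in a row along its own y, 55 mm apart, the middle one at the centre; a ball sits in each well with its centre 39, 35 or 32 mm above the bench (large, medium, small). Origin on the bench under the plate's centre, z up
- tray: loose hand tray, about 240 g: round aluminium pan of 110 mm diameter with an 11 mm high rim, a domed steel seat in its middle and a straight grip along the tray's own -x. Origin under the pan's centre, on the bench; z up, level when its z axis is vertical. It stands on the pan and on a small foot at the grip's far end; overall it reaches from x = +55 to x = -214 mm
- tray_seat (a point): centre of the round opening (15 mm diameter) in the crown of the tray's domed seat, 21.5 mm above the tray's underside; the seat is 39 mm wide at its foot. The 30 mm ball rests on this opening's edge with its centre 13 mm above this point and would roll off at a tilt of about 25 to 30 degrees. Axes as the tray's
- tray_grip (a point): point to hold: middle of the tray's grip, 150 mm from the pan's centre along the tray's -x and 25 mm above its underside. The grip is a bar 16 mm wide (tray y), 26 mm high (12 to 38 mm above the bench) and 118 mm long (tray x, from -95 to -213 mm), free on both sides; the tray with the ball on it nearly balances here, so a firm grip of 20 N or more keeps it from sagging
- magnifier: fixed bench magnifier with a ring lamp: round foot of 160 mm diameter and a column 215 mm along its own +x from the lens axis; a boom carries the lens head over the bench. Origin on the bench straight below the lens, z up
- lens (a point): centre of the lens (78 mm diameter, in a ring lamp of 108 mm diameter that reaches 14 mm below and 12 mm above this point); looks straight down. Its height differs from run to run, 230 to 290 mm above the bench. The clamped boom runs from here along the magnifier's +x to the column
- bench_timer: bystander: flat bench timer, 72 x 66 x 21 mm; origin under its centre
- vial_1: bystander: capped vial, 25 mm wide, 56 mm high, to the left; origin under its centre
- vial_2: bystander: capped vial, 25 mm wide, 56 mm high, to the right; origin under its centre
There are look-alikes about, which are no part of the job. Leave any purple look-alike of the rack alone. What is shaped like the ball_large but brown or yellow is not meant.

How it is judged:
On the way, in this order (a step that is already met when the one before it is completed fails the run):
1. the largest ball rests on the tray's domed seat, released, with the tray standing on the bench (horizontal distance between ball_large and tray_seat below 0.006 m and distance between ball_large and tray_seat between 0.008 and 0.019 m and contact force between the fingers and ball_large below 0.05 N and height (world z) of tray below 0.008 m and linear speed of ball_large below 0.02 m/s), for 0.3 s.
2. the tray is lifted clear of the bench with the ball on its seat (horizontal distance between ball_large and tray_seat below 0.006 m and distance between ball_large and tray_seat between 0.008 and 0.019 m and contact force between the fingers and ball_large below 0.05 N and height (world z) of tray above 0.04 m), for 0.2 s.
At the end, for the whole second after the job is handed in: the gripper holds the tray by itself in the air, level within 6 degrees and still; the largest ball sits on the tray's seat untouched by the fingers, its centre within 15 mm sideways of the lens axis and 65 to 95 mm below the lens; the other balls and the magnifier have not moved (horizontal distance between ball_large and tray_seat below 0.006 m and distance between ball_large and tray_seat between 0.008 and 0.019 m and contact force between the fingers and ball_large below 0.05 N and horizontal distance between ball_large and lens below 0.015 m and z of ball_large in the frame of lens between -0.095 and -0.065 m and angle between tray's own z axis and vertical below 0.105 rad and linear speed of tray below 0.02 m/s and angular speed of tray below 0.15 rad/s and linear speed of ball_large below 0.03 m/s and height (world z) of tray above 0.08 m and contact force between the fingers and tray above 2 N and contact force between tray and magnifier below 0.05 N and distance of each of ball_medium, ball_small from where it was at the start of the episode below 0.02 m and distance of lens from where it was at the start of the episode below 0.01 m); the arm keeps its last pose, push and grip.
It fails at once if the lifted tray is tipped more than 17 degrees (angle between tray's own z axis and vertical above 0.3 rad and height (world z) of tray above 0.02 m).
It fails at once if the ball leaves its seat while the tray is off the bench (height (world z) of tray above 0.03 m and horizontal distance between ball_large and tray_seat above 0.01 m).
It fails at once if the ball is dropped on the bench (height (world z) of ball_large below 0.024 m).
It fails at once if the magnifier's lens is pushed away or another ball is taken or knocked from its well (distance of lens from where it was at the start of the episode above 0.01 m or distance of any of ball_medium, ball_small from where it was at the start of the episode above 0.02 m).
It fails at once if the timer or a vial is knocked about (distance of any of bench_timer, vial_1, vial_2 from where it was at the start of the episode above 0.03 m).
It also fails if it takes over 58 s, if anything falls off the work surface, if the arm or the gripper's body presses on something with over 40 N, if the wrist force passes 120 N, or if a joint passes its speed limit or range.

ROBOT

A 6-joint arm with a two-finger parallel gripper is mounted at the origin on a cart in front of the work surface, level with it; the furniture and walls round the work are solid. World frame = base frame: x ahead of the robot, y to its left, z up, the work surface at z = 0. Lengths are in m, angles in rad, forces in N, time in s.
With the tool pointing down it reaches from about 0.35 to 0.975 m from the base axis. Payload 7.1 kg.
Tool frame: the origin (TCP) lies on the centre line of the jaws, within the pads' length; the fingertips stand 25 mm ahead of it and the grasp point (between the pads) lies 6 mm ahead of it; z points along the fingers, y is the direction in which the jaws open and shut (so a half turn about z gives the same grasp; the last joint's range is limited). The gripper opens to 88 mm and grips with 3 to 60 N. Pads are 20 mm wide; open, the fingers measure 115 mm over their backs; the gripper's body (75 mm by 178 mm) begins 61 mm behind the grasp point.
Start: joints at [-1.171, 0.423, 1.63, -0, 1.089, -0.019], TCP at [0.254, -0.571, 0.248] pointing down, gripper open.
Joint ranges: [-3, 3], [-0.9, 2.11], [0.09, 2.58], [-1.31, 4.45], [0.11, 2.69], [-2.54, 2.54]. Speed limits (rad/s): [2.39, 2.39, 3.01, 3.14, 3.14, 3.14].

INTERFACE

Orientations are given as a unit quaternion [w, x, y, z].
In Python, from rig import manip, optics, finish_job gives the robot as it stands.
- The arm moves only by the tool send_rows, never from a script. Its argument "motion" is a list that holds one entry, the list of rows, each a list of 7 numbers: the turn, a rotation vector about the tool's x, y, z in rad, then the shift along the tool's x, y, z in cm, then the closure, from -1 (fully open) to 1 (shut). A call has exactly 5 rows; each row shifts and turns the commanded pose from where the row before left it, along the tool's axes as they then stand; what a row does not reach is not made up. A row lasts 1/12 s, in which the tool goes at most 41.7 mm and 7.16 degrees, less where a joint would pass 70% of its speed; a pose out of reach is approached as far as the arm can. A call is refused whole if a number of a shift passes 4.17 or a number of a turn 0.125, either way. A call with a gripper value outside its range is refused whole. The fingers move at their own pace and stop on an object; "grip_force" is the grip in N (left out, the last holds). Time passes only in rows, so rows that do not move let the fingers close, or fill a call up. It gives the time, the measured TCP pose, the force and the opening at its end, in the units of the state.
- manip.read_state(): the state, without advancing time (a new reading comes with each control period).
- optics.snapshot(name): name is "scene" or "side" or "wrist"; returns the picture (400x640x3 uint8, red, green, blue); there is no depth.
- optics.camera_model(name): a dict with "fx", "fy", "cx", "cy" (pixels), "position" and "rotation" of the camera in the world; the wrist camera has in their place "hand_eye" (4x4, takes a point from camera to tool coordinates, whose origin is the TCP and whose axes are the flange's). Camera axes: x right, y up, looking along -z (the intrinsics and any distortion apply to the point x, -y, -z); pixel columns grow to the right and rows downward; lengths in m; the calibration is good to about 2 mm. A picture is of the moment at which its call begins: read the wrist's pose just before it. camera_model takes no time and is no camera call.
- finish_job(): hands the job in, once; it reports no verdict.
The state is a dict: "time": time; "q": joint angles; "qvel": joint speeds; "tau": joint torques, N m; "eef_pos": TCP position; "tcp_rot": TCP orientation; "contact_force": force on the tool from outside, world axes, zero at the start; "ft_torque": the same for the moment, N m; "gripper_width": finger opening in m.
Only numpy, scipy, OpenCV 4.12 (cv2) and the standard library are available. Lean on these libraries where they do the work, as an engineer would, in place of code of your own. Each camera call takes 0.05 s, during which the arm holds its last target.

## Working session

There is one attempt and no reset: what is moved stays moved. The work goes in short steps, Python scripts to look and compute and a tool call to move; the robot and the scene stay as the last step left them, time stands still between calls to the robot, and variables do not carry over. Pictures are saved under pics/ and viewed, and the job is handed in when it is done.

Besides the shell and the picture viewer there is one more tool, called after ">>>" by a JSON object that holds its "fn" and its "kwargs". send_rows: Moves the arm, as the interface text tells. Its arguments: {"type":"object","properties":{"motion":{"type":"array"},"grip_force":{"type":"number"}},"required":["motion"]}

```bash
ls; mkdir -p pics
python3 - <<'E'
from rig import manip, optics
import cv2
s=manip.read_state(); print(s)
for n in ["scene","side","wrist"]:
    im=optics.snapshot(n); cv2.imwrite(f"pics/{n}0.png",im[:,:,::-1]); print(n,optics.camera_model(n))
E
```

```text
pics
{'time': 0.0, 'q': array([-1.17098937e+00,  4.23823450e-01,  1.63067176e+00,  7.42391835e-06,
        1.08860169e+00, -1.89989458e-02]), 'qvel': array([ 0.00020766,  0.0013914 , -0.00042934, -0.00029801,  0.00146566,
       -0.00074536]), 'tau': array([ 3.47889772e-04, -5.44614780e+01, -2.73669899e+01,  6.43321616e-02,
        2.28518673e-02, -1.54951963e-04]), 'eef_pos': array([ 0.25399595, -0.57050323,  0.2469197 ]), 'tcp_rot': array([-7.39147960e-04,  9.78155282e-01,  2.07874188e-01, -1.39114579e-04]), 'contact_force': array([-0.32767961, -0.96368882,  1.13387781]), 'ft_torque': array([-0.00185969, -0.04067843, -0.0191118 ]), 'gripper_width': 0.08781961250845795}
scene {'fx': 383.0004599732589, 'fy': 383.0004599732589, 'cx': 327.0862111545762, 'cy': 202.47389154016685, 'position': array([-0.09668339,  0.65089818,  0.64075876]), 'rotation': array([-0.29558509, -0.1888963 ,  0.48562854,  0.80069505])}
side {'fx': 412.8568457936609, 'fy': 412.8568457936609, 'cx': 317.812669967931, 'cy': 201.86667634038807, 'position': array([0.5190457 , 0.9659274 , 0.96225948]), 'rotation': array([-0.01410777, -0.00721428,  0.43706619,  0.89928976])}
wrist {'fx': 335.185923212886, 'fy': 335.185923212886, 'cx': 313.7440068648247, 'cy': 193.75398667860333, 'hand_eye': array([[-7.18151847e-04,  9.56729748e-01,  2.90977101e-01,
         8.01032850e-02],
       [ 9.99999461e-01,  4.68794465e-04,  9.26677213e-04,
         5.95397764e-04],
       [ 7.50171202e-04,  2.90977610e-01, -9.56729569e-01,
        -1.35494928e-01],
       [ 0.00000000e+00,  0.00000000e+00,  0.00000000e+00,
         1.00000000e+00]])}
```

View pics/scene0.png

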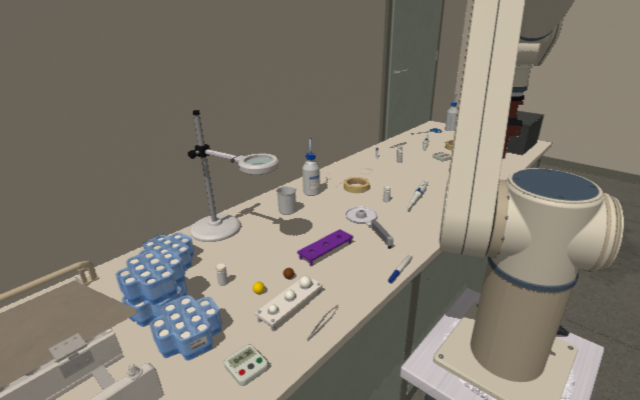

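View pics/side0.png

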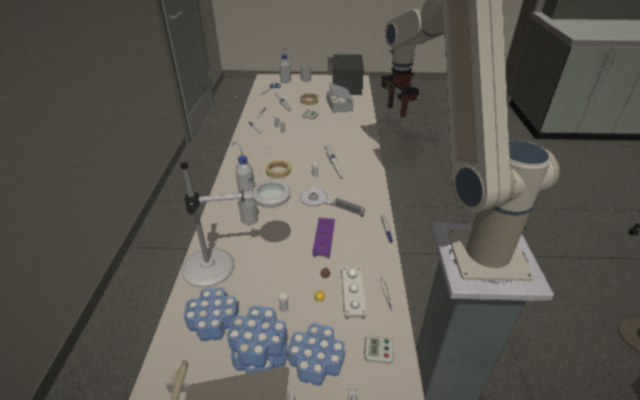

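View pics/wrist0.png

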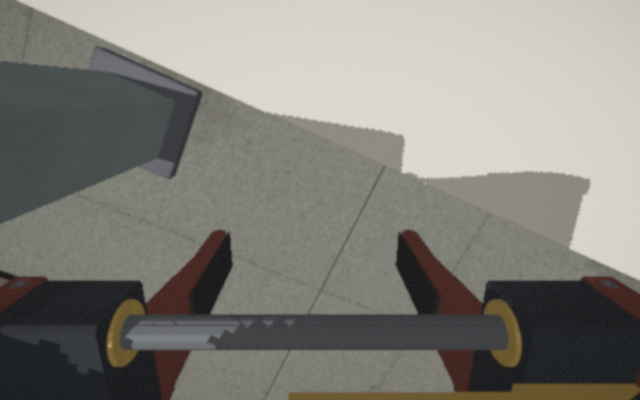

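The scene view shows the white rack at (290,300) with three white balls at (272,309), (290,296) and (305,282). The purple look-alike rack is at (326,246), with a yellow ball at (259,287) and a brown one at (288,272). The tray pan is at (361,214) with its grip running to (390,243), the lens is at (258,162) and the column foot at (215,228). In the side view the rack is at (353,292), the tray at (313,196) and the lens at (271,193).

```bash
cat > h.py <<'E'
import numpy as np, cv2
from scipy.spatial.transform import Rotation as R
from rig import manip, optics
def rot(q): return R.from_quat([q[1],q[2],q[3],q[0]])
def cam(n,st=None):
    m=optics.camera_model(n)
    if n=="wrist":
        st=st or manip.read_state(); H=np.array(m["hand_eye"]); Rt=rot(st["tcp_rot"]).as_matrix()
        return m,st["eef_pos"]+Rt@H[:3,3],Rt@H[:3,:3]
    r=m["rotation"]; return m,np.array(m["position"]),rot(r).as_matrix()
def ray(n,u,v,st=None):
    m,p,Rm=cam(n,st); d=Rm@np.array([(u-m["cx"])/m["fx"],-(v-m["cy"])/m["fy"],-1]); return p,d/np.linalg.norm(d)
def plane(n,u,v,z,st=None):
    p,d=ray(n,u,v,st); return p+d*(z-p[2])/d[2]
def tri(rs):
    A=np.zeros((3,3));b=np.zeros(3)
    for p,d in rs:
        P=np.eye(3)-np.outer(d,d);A+=P;b+=P@p
    x=np.linalg.solve(A,b); return x,[np.linalg.norm((np.eye(3)-np.outer(d,d))@(x-p)) for p,d in rs]
def proj(n,X,st=None):
    m,p,Rm=cam(n,st); c=Rm.T@(np.array(X)-p); return m["cx"]+m["fx"]*c[0]/-c[2], m["cy"]+m["fy"]*c[1]/c[2]
E
python3 - <<'E'
from h import *
for n,c in [("scene",[(240,260,110,80),(330,195,80,60),(225,140,70,40)]),("side",[(300,255,90,70),(290,180,80,45),(240,170,60,45)])]:
    im=cv2.imread(f"pics/{n}0.png"); 
    ts=[]
    for x,y,w,h in c:
        t=cv2.resize(im[y:y+h,x:x+w],None,fx=390/w,fy=390/w,interpolation=cv2.INTER_CUBIC); 
        ts.append(cv2.copyMakeBorder(t,0,300-t.shape[0] if t.shape[0]<300 else 0,0,10,cv2.BORDER_CONSTANT)[:300])
    ts.append(np.zeros_like(ts[0]))
    cv2.imwrite(f"pics/{n}c.png",np.vstack([np.hstack(ts[:2]),np.hstack(ts[2:])]))
for u,v,z in [(272,309,.037),(290,296,.037),(305,282,.037),(361,214,.02),(390,243,.03),(215,228,0),(387,194,.03),(222,275,.03),(245,363,.02)]: print("scene",u,v,plane("scene",u,v,z).round(3))
for u,v,z in [(353,272,.037),(354,288,.037),(355,304,.037),(313,196,.02),(362,211,.03),(207,266,0),(315,170,.03),(283,302,.03),(379,349,.02)]: print("side",u,v,plane("side",u,v,z).round(3))
print(tri([ray("scene",258,162),ray("side",271,193)]))
E
```

```text
scene 272 309 [0.434 0.244 0.037]
scene 290 296 [0.435 0.188 0.037]
scene 305 282 [0.443 0.128 0.037]
scene 361 214 [ 0.561 -0.262  0.02 ]
scene 390 243 [ 0.383 -0.162  0.03 ]
scene 215 228 [0.894 0.087 0.   ]
scene 387 194 [ 0.567 -0.428  0.03 ]
scene 222 275 [0.632 0.239 0.03 ]
scene 245 363 [0.376 0.368 0.02 ]
side 353 272 [0.441 0.124 0.037]
side 354 288 [0.441 0.185 0.037]
side 355 304 [0.44  0.242 0.037]
side 313 196 [ 0.577 -0.268  0.02 ]
side 362 211 [ 0.399 -0.172  0.03 ]
side 207 266 [0.897 0.08  0.   ]
side 315 170 [ 0.575 -0.428  0.03 ]
side 283 302 [0.64  0.236 0.03 ]
side 379 349 [0.383 0.367 0.02 ]
(array([0.67894636, 0.05100309, 0.27127482]), [np.float64(3.8706327942209106e-05), np.float64(3.8706327942161875e-05)])
```

View pics/scenec.png

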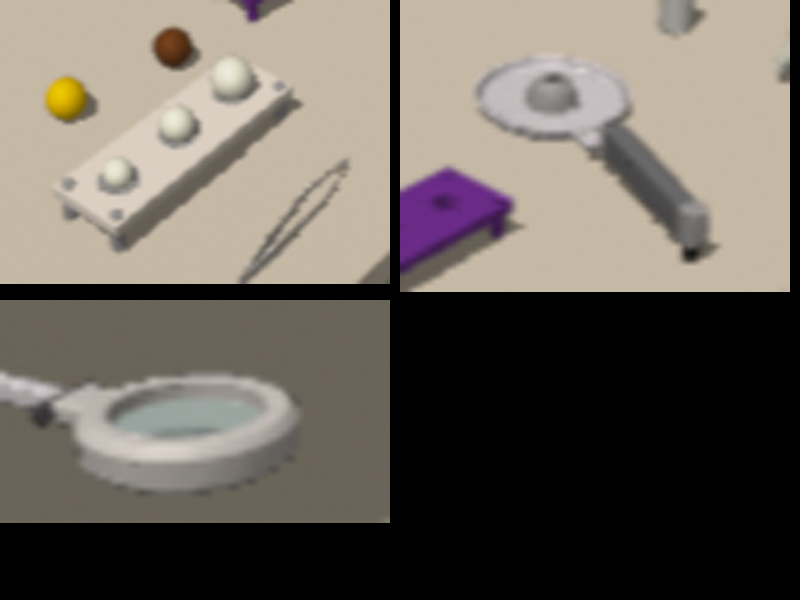

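View pics/sidec.png

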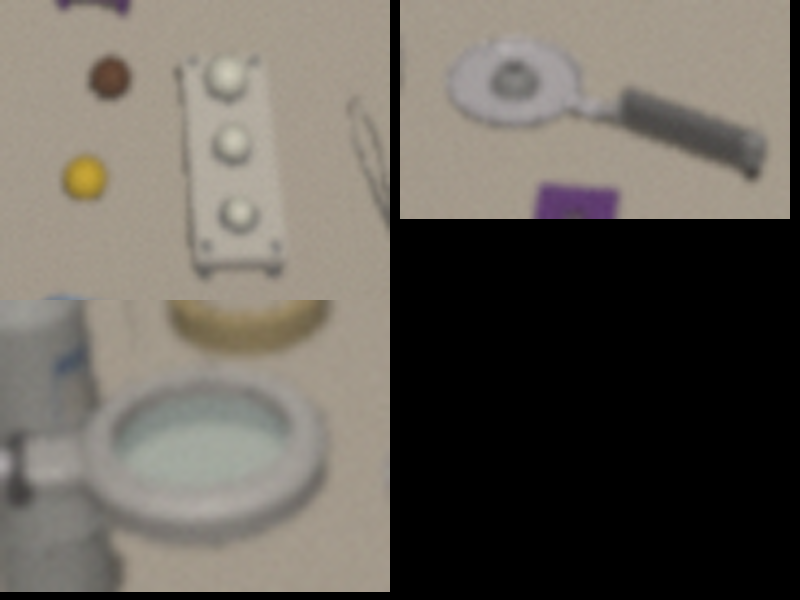

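List of candidates for the ball, by scene pixel:
- white (305,282): biggest, about 12 px across
- white (290,296): about 10 px
- white (272,309): about 8.5 px
- brown (288,272) and yellow (259,287): look-alikes
- the purple rack, also a look-alike

In the crop the white ball at (305,282), in the well nearest the tray, is clearly the largest, so I choose it. Both views put it at about (0.442, 0.125). I'll first move the wrist camera over the tray.

>>> {"fn": "send_rows", "kwargs": {"motion": [[[0, 0, 0, 2.7, -1.15, 0, -1], [0, 0, 0, 2.7, -1.15, 0, -1], [0, 0, 0, 2.7, -1.15, 0, -1], [0, 0, 0, 2.7, -1.15, 0, -1], [0, 0, 0, 2.7, -1.15, 0, -1]]]}}

```text
time: 0.57
eef_pos: [0.3547, -0.4624, 0.2474]
tcp_rot: [-0.0, 0.978, 0.208, -0.0]
contact_force: [0.1, -0.5, -0.3]
gripper_width: 0.0878
```

>>> {"fn": "send_rows", "kwargs": {"motion": [[[0, 0, 0, 2.7, -1.15, 0, -1], [0, 0, 0, 2.7, -1.15, 0, -1], [0, 0, 0, 2.7, -1.15, 0, -1], [0, 0, 0, 2.7, -1.15, 0, -1], [0, 0, 0, 2.7, -1.15, 0, -1]]]}}

```text
time: 0.98
eef_pos: [0.4548, -0.3548, 0.2475]
tcp_rot: [-0.0, 0.978, 0.208, -0.0]
contact_force: [-0.5, 0.2, -1.0]
gripper_width: 0.088
```

>>> {"fn": "send_rows", "kwargs": {"motion": [[[0, 0, 0, 2.7, -1.15, 0, -1], [0, 0, 0, 2.7, -1.15, 0, -1], [0, 0, 0, 2.7, -1.15, 0, -1], [0, 0, 0, 2.0, -1, 0, -1], [0, 0, 0, 0, 0, 0, -1]]]}}

```text
time: 1.4
eef_pos: [0.5304, -0.2715, 0.2475]
tcp_rot: [-0.0, 0.978, 0.209, 0.0]
contact_force: [-0.7, -0.1, 0.0]
gripper_width: 0.0879
```

Run:
```python
from h import *
s=manip.read_state(); print({k:s[k] for k in("time","eef_pos","tcp_rot","q")})
im=optics.snapshot("wrist"); cv2.imwrite("pics/w1.png",im[:,:,::-1])
import pickle; pickle.dump(s,open("w1.pkl","wb"))
```

```text
{'time': 1.4, 'eef_pos': array([ 0.53037881, -0.2715224 ,  0.24745999]), 'tcp_rot': array([-3.40110998e-04,  9.77818598e-01,  2.09452963e-01,  3.59375409e-04]), 'q': array([-4.93597510e-01,  3.80833278e-01,  1.69658922e+00,  1.12519662e-03,
        1.06406344e+00,  6.54621772e-01])}
```

View pics/w1.png

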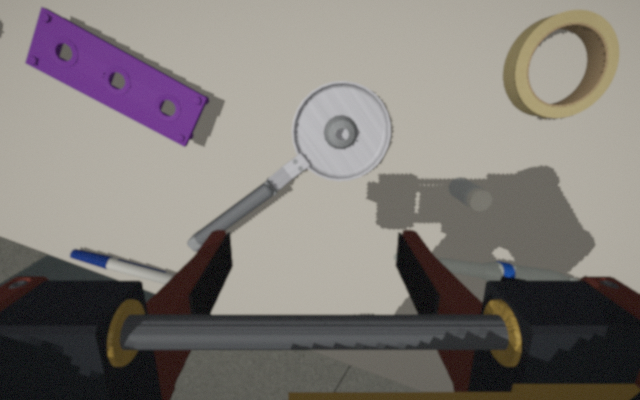

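Tray seen clearly: pan ring centred near (342,131), opening near (342,132), grip running to (195,243). Measuring.

Run:
```python
from h import *
import pickle; s=pickle.load(open("w1.pkl","rb"))
im=cv2.imread("pics/w1.png")
c=im[70:260,180:410]; cv2.imwrite("pics/w1c.png",cv2.resize(c,None,fx=3.4,fy=3.1 if False else 3.4*0.92,interpolation=cv2.INTER_CUBIC)[:600])
c=cv2.resize(im[110:155,318:368],None,fx=10,fy=10,interpolation=cv2.INTER_CUBIC); cv2.imwrite("pics/w1d.png",c)
hsv=cv2.cvtColor(im,cv2.COLOR_BGR2HSV)
# pan: low saturation
sub=hsv[75:190,285:400]; print(hsv[100,342],hsv[60,342],hsv[150,330])
m=((hsv[:,:,1]<25)&(hsv[:,:,2]>100)).astype(np.uint8)
m=cv2.morphologyEx(m,cv2.MORPH_OPEN,np.ones((15,15)))
cs,_=cv2.findContours(m,cv2.RETR_EXTERNAL,cv2.CHAIN_APPROX_NONE)
for k in cs:
    if 2000<cv2.contourArea(k)<12000:
        e=cv2.fitEllipse(k); print(e, plane("wrist",*e[0],.008,s).round(4))
print("opening",plane("wrist",342,132,.0215,s).round(4))
```

```text
[120   5 189] [ 22  21 178] [130   4 185]
((557.420654296875, 66.2820816040039), (51.12001037597656, 69.24613189697266), 23.82181167602539) [ 0.7314 -0.4612  0.008 ]
opening [ 0.5786 -0.2831  0.0215]
```

View pics/w1c.png

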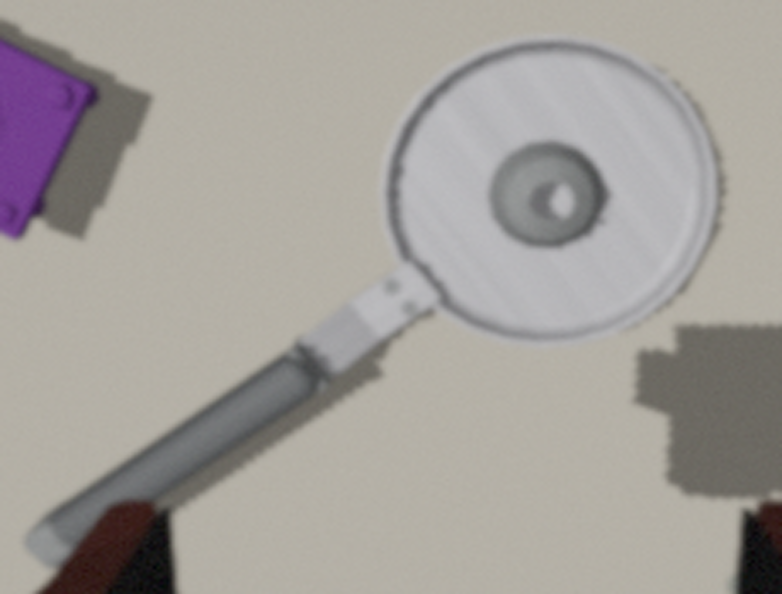

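View pics/w1d.png

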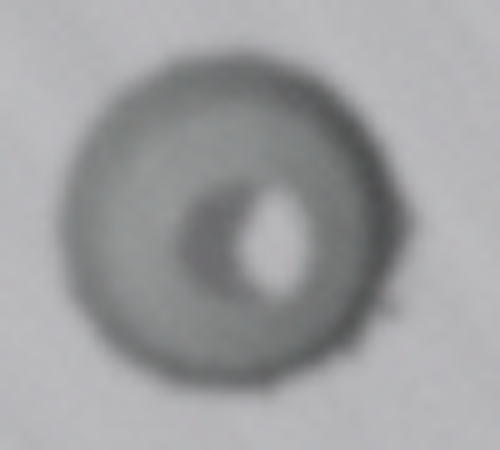

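Run:
```python
from h import *
import pickle; s=pickle.load(open("w1.pkl","rb"))
f=lambda u,v,z:plane("wrist",u,v,z,s).round(4)
print("open",f(342.6,134,.0215),"dome foot",f(341.3,132,.003),"rim",f(341.5,130.9,.011))
C=lambda x,y:(180+x/3.4,70+y/3.128)
a=f(*C(305,362),.034); b=f(*C(62,535),.034); print("grip",a,b,np.degrees(np.arctan2(*(b-a)[[1,0]])), np.linalg.norm(b-f(342.6,134,.034)))
S=f(342.6,134,.0215)
for p in(a,b): print(np.degrees(np.arctan2(*(p-S)[[1,0]])))
# scene/side opening
print("scene",plane("scene",361.4,211,.0215).round(4),"side",plane("side",290+114*80/390,180+80*80/390,.0215).round(4))
print("ball", tri([ray("scene",305.4,282.0),ray("side",352.6,272.5)]))
```

```text
open [ 0.5769 -0.2846  0.0215] dome foot [ 0.577  -0.2846  0.003 ] rim [ 0.5787 -0.2834  0.011 ]
grip [ 0.4957 -0.2351  0.034 ] [ 0.4018 -0.1854  0.034 ] 152.10833630701774 0.201386444429609
148.6332680746072
150.46699735330802
scene [ 0.5711 -0.2777  0.0215] side [ 0.5752 -0.2633  0.0215]
ball (array([0.44261259, 0.12694882, 0.03709693]), [np.float64(0.0005311466387228525), np.float64(0.0005311466387228241)])
```

Wrist and side estimates of the tray differ by about 20 mm in y, so I'll check the cameras against the fingertips' known position and take a second wrist view.

>>> {"fn": "send_rows", "kwargs": {"motion": [[[0, 0, -0.12, 0, 0, 0, -1], [0, 0, -0.12, 0, 0, 0, -1], [0, 0, -0.12, 0, 0, 0, -1], [0, 0, -0.12, 0, 0, 0, -1], [0, 0, -0.12, 0, 0, 0, -1]]]}}

```text
time: 1.87
eef_pos: [0.5272, -0.2754, 0.2475]
tcp_rot: [-0.0, 0.872, 0.49, -0.0]
contact_force: [0.1, 0.3, 1.2]
gripper_width: 0.0877
```

>>> {"fn": "send_rows", "kwargs": {"motion": [[[0, 0, -0.12, 0, 0, 0, -1], [0, 0, -0.12, 0, 0, 0, -1], [0, 0, -0.12, 0, 0, 0, -1], [0, 0, -0.12, 0, 0, 0, -1], [0, 0, -0.12, 0, 0, 0, -1]]]}}

```text
time: 2.28
eef_pos: [0.5272, -0.2755, 0.2475]
tcp_rot: [-0.0, 0.688, 0.726, -0.0]
contact_force: [0.8, 0.1, 0.9]
gripper_width: 0.0873
```

Run:
```python
from h import *
import pickle
s=manip.read_state(); print({k:s[k] for k in("time","eef_pos","tcp_rot","q")}); pickle.dump(s,open("w2.pkl","wb"))
im=optics.snapshot("wrist"); cv2.imwrite("pics/w2.png",im[:,:,::-1])
Rt=rot(s["tcp_rot"]).as_matrix()
tiles=[]
for n in("scene","side"):
    im=optics.snapshot(n)[:,:,::-1].copy(); cv2.imwrite(f"pics/{n}2.png",im)
    t=[proj(n,s["eef_pos"]+Rt@np.array([0,y,.025])) for y in(-.044,0,.044)]; print(n,np.round(t,1))
    u,v=map(int,t[1]); c=cv2.resize(im[v-50:v+50,u-65:u+65],None,fx=6,fy=6,interpolation=cv2.INTER_CUBIC)
    for a,b in t: cv2.circle(c,(int((a-u+65.5)*6),int((b-v+50.5)*6)),4,(0,255,0),1)
    cv2.imwrite(f"pics/{n}2c.png",c)
```

```text
{'time': 2.2833, 'eef_pos': array([ 0.52716704, -0.27547514,  0.24745838]), 'tcp_rot': array([-2.66288856e-04,  6.88179593e-01,  7.25540282e-01, -2.76377452e-04]), 'q': array([-5.01347449e-01,  3.79653009e-01,  1.69841207e+00, -4.56107370e-04,
        1.06418345e+00, -5.53968153e-01])}
scene [[386.7 161.1]
 [374.2 158.1]
 [362.2 155.2]]
side [[339.6 148.4]
 [326.9 148.5]
 [314.3 148.7]]
```

View pics/w2.png

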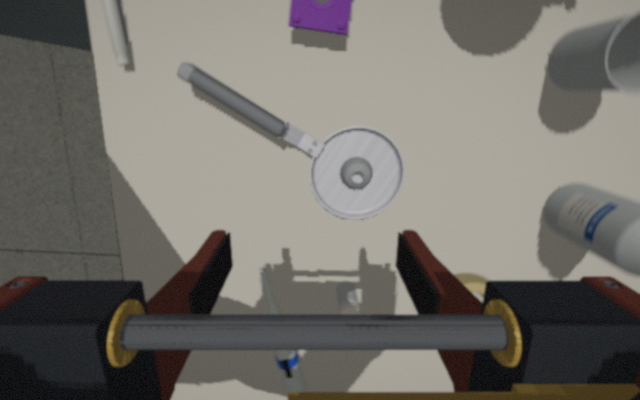

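View pics/scene2c.png

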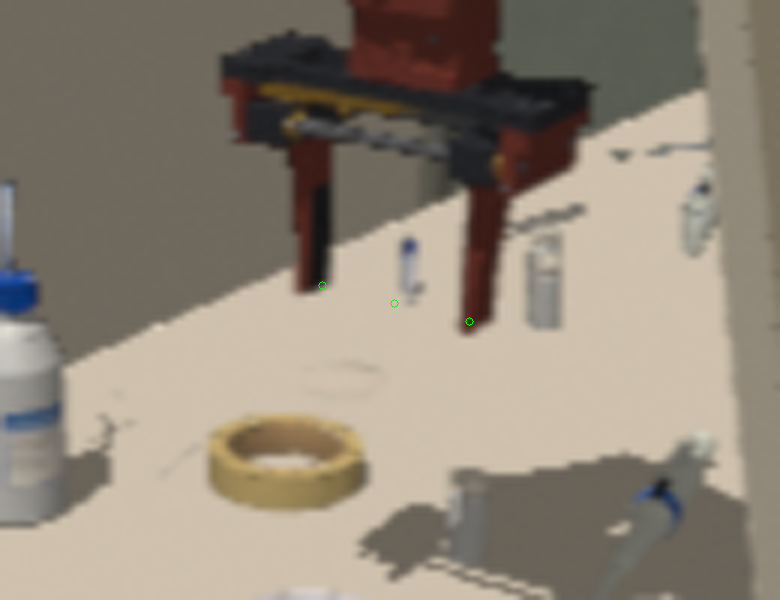

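View pics/side2c.png

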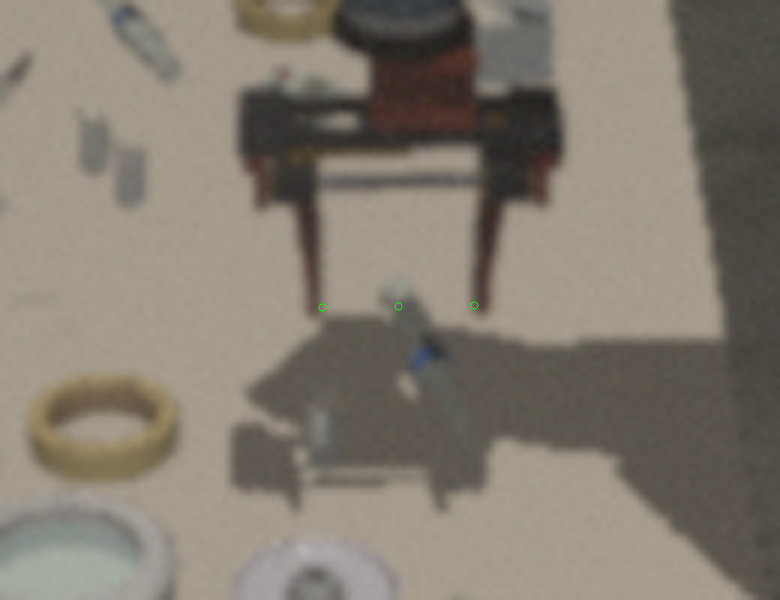

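Fingertips project within about 1 px in both fixed views. The arm was still settling in w1 (it shifted 5 mm afterwards), so w2, taken at rest, is the better one. In w2 the pan is at (357,172) and the opening near (357,177).

Run:
```python
from h import *
import pickle; s=pickle.load(open("w2.pkl","rb"))
im=cv2.imread("pics/w2.png")
a=cv2.resize(im[150:200,332:382],None,fx=8,fy=8,interpolation=cv2.INTER_CUBIC)
b=cv2.resize(im[120:220,305:405],None,fx=4,fy=4,interpolation=cv2.INTER_CUBIC)
c=cv2.resize(im[55:155,170:330],None,fx=5,fy=2,interpolation=cv2.INTER_CUBIC)
cv2.imwrite("pics/w2c.png",np.vstack([np.hstack([a,b]),c]))
```

```text
(no output)
```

View pics/w2c.png

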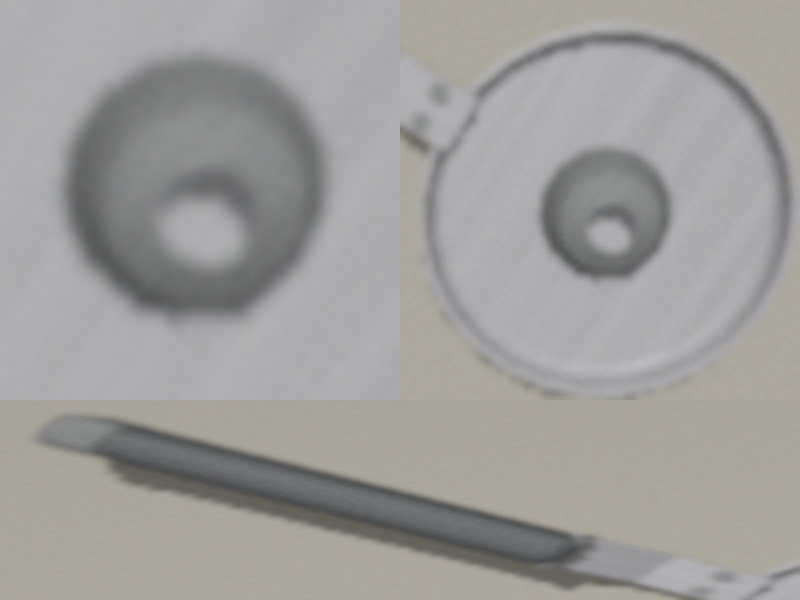

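Run:
```python
from h import *
import pickle; s=pickle.load(open("w2.pkl","rb"))
f=lambda u,v,z:plane("wrist",u,v,z,s).round(4)
print(f(357.4,177.8,.0215),f(357.5,171.75,.011),f(356.5,173.4,.002))
a,b=f(191,73.5,.033),f(284,128.5,.033); print(a,b,np.linalg.norm(a-b),np.degrees(np.arctan2(*(a-b)[[1,0]])))
for n in("scene","side"):
    im=cv2.imread(f"pics/{n}2.png"); X=[.573,-.27,.0215]; u,v=map(int,proj(n,X)); print(n,u,v,proj(n,f(357.4,177.8,.0215)))
    cv2.imwrite(f"pics/{n}2t.png",cv2.resize(im[v-25:v+25,u-30:u+30],None,fx=10,fy=10,interpolation=cv2.INTER_CUBIC))
```

```text
[ 0.5761 -0.2845  0.0215] [ 0.5771 -0.28    0.011 ] [ 0.5774 -0.2841  0.002 ]
[ 0.4013 -0.1849  0.033 ] [ 0.4942 -0.2335  0.033 ] 0.10484450390936091 152.3839922510571
scene 359 211 (np.float64(361.4030519677385), np.float64(209.81421652154725))
side 314 195 (np.float64(313.38008997783714), np.float64(193.01390411032983))
```

View pics/scene2t.png

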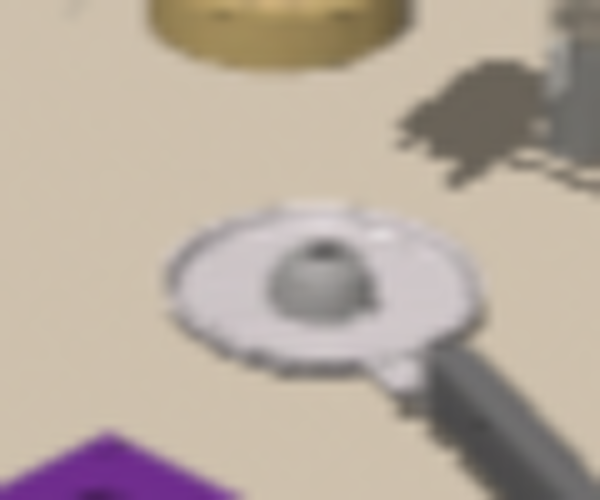

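View pics/side2t.png

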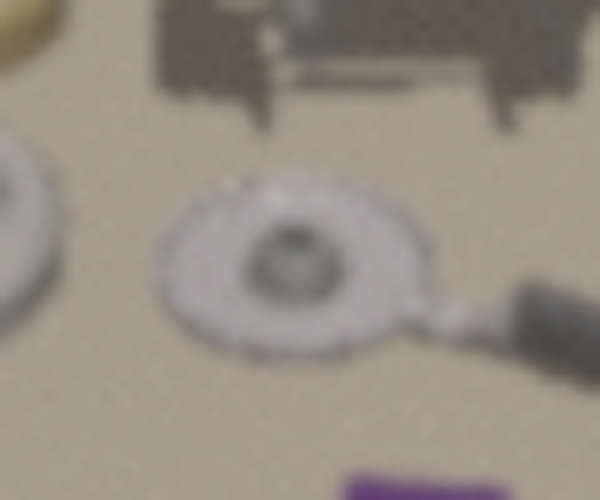

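All three cameras now agree on the seat: (0.576, −0.284), with the grip direction at about 150.5°. Next, over to the large ball.

>>> {"fn": "send_rows", "kwargs": {"motion": [[[0, 0, 0, 3.0, -0.45, 0, -1], [0, 0, 0, 3.7, -0.55, 0, -1], [0, 0, 0, 3.7, -0.55, 0, -0.6], [0, 0, 0, 3.7, -0.55, 0, -0.3], [0, 0, 0, 3.7, -0.55, 0, -0.3]]]}}

```text
time: 2.85
eef_pos: [0.4923, -0.097, 0.2476]
tcp_rot: [-0.0, 0.692, 0.722, -0.0]
contact_force: [1.3, 0.7, -0.7]
gripper_width: 0.0712
```

>>> {"fn": "send_rows", "kwargs": {"motion": [[[0, 0, 0, 3.7, -0.55, 0, -0.3], [0, 0, 0, 3.7, -0.55, 0, -0.3], [0, 0, 0, 3.7, -0.55, 0, -0.3], [0, 0, 0, 3.7, -0.55, 0, -0.3], [0, 0, 0, 3.7, -0.55, 0, -0.3]]]}}

```text
time: 3.27
eef_pos: [0.4562, 0.0867, 0.2479]
tcp_rot: [0.0, 0.692, 0.722, 0.0]
contact_force: [1.0, -0.2, -0.3]
gripper_width: 0.0572
```

>>> {"fn": "send_rows", "kwargs": {"motion": [[[0, 0, 0, 2.5, -0.6, 2, -0.3], [0, 0, 0, 1.3, -0.3, 2, -0.3], [0, 0, 0, 0, 0, 2, -0.3], [0, 0, 0, 0, 0, 0, -0.3], [0, 0, 0, 0, 0, 0, -0.3]]]}}

```text
time: 3.68
eef_pos: [0.4455, 0.1227, 0.1873]
tcp_rot: [-0.001, 0.691, 0.723, -0.001]
contact_force: [0.1, -0.1, 0.5]
gripper_width: 0.057
```

Run:
```python
from h import *
import pickle
s=manip.read_state(); print({k:s[k] for k in("time","eef_pos","tcp_rot","q","gripper_width")}); print(abs(s["qvel"]).max())
pickle.dump(s,open("w3.pkl","wb"))
im=optics.snapshot("wrist"); cv2.imwrite("pics/w3.png",im[:,:,::-1])
print(proj("wrist",[.443,.127,.039],s))
```

```text
{'time': 3.6833, 'eef_pos': array([0.44549931, 0.12273789, 0.18725201]), 'tcp_rot': array([-5.69900870e-04,  6.90778773e-01,  7.23065209e-01, -1.03242958e-03]), 'q': array([ 2.43170056e-01,  2.77320930e-01,  2.02662684e+00, -1.92086798e-04,
        8.39999113e-01,  1.97634522e-01]), 'gripper_width': 0.05703645139759801}
0.030128353086522
(np.float64(311.390346204913), np.float64(181.73039117423085))
```

View pics/w3.png

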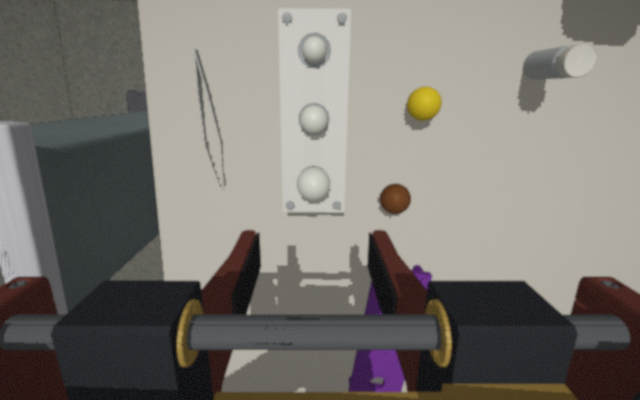

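The wrist view shows the largest white ball at (313,183), the medium at (314,118), the small at (315,48), and brown at (396,198). The prediction was (311,182), which agrees.

Run:
```python
from h import *
import pickle
s=manip.read_state(); print(s["eef_pos"],abs(s["qvel"]).max())
im=optics.snapshot("wrist")[:,:,::-1].copy(); c=cv2.resize(im[155:215,280:350],None,fx=8,fy=8,interpolation=cv2.INTER_CUBIC); cv2.imwrite("pics/w4c.png",c)
g=cv2.medianBlur(cv2.cvtColor(im,cv2.COLOR_BGR2GRAY),3)
h=cv2.HoughCircles(g[0:230,270:360],cv2.HOUGH_GRADIENT_ALT,1,20,param1=150,param2=.6,minRadius=8,maxRadius=25)
if h is not None:
  for x,y,r in h.reshape(-1,h.shape[-1])[:,:3]:
    u,v=x+270,y; X=plane("wrist",u,v,.039,s); m,p,_=cam("wrist",s); print(u,v,r,X.round(4),"d=",2*r/m["fx"]*np.linalg.norm(X-p))
Rt=rot(s["tcp_rot"]).as_matrix(); print(Rt.T@(plane("wrist",313.5,183,.039,s)-s["eef_pos"])*100)
```

```text
[0.44635745 0.12269283 0.18808861] 0.017619915497677833
311.0 181.0 16.673738 [0.4438 0.1275 0.039 ] d= 0.029270806047744406
312.0 117.0 15.202947 [0.4423 0.1823 0.039 ] d= 0.02587709902193821
312.0 46.0 12.902688 [0.4399 0.2365 0.039 ] d= 0.022069042692530353
289.0 18.0 11.498067 [0.4215 0.2555 0.039 ] d= 0.019918240573953916
[ 3.08552060e-01 -1.22301625e-02  1.49088100e+01]
```

View pics/w4c.png

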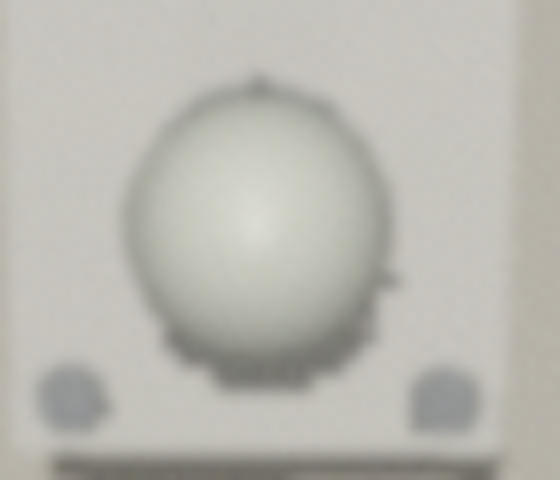

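Ball at about (0.444, 0.127), and its apparent diameter of 29–30 mm matches. Descending, with the fingertips kept about 5 mm above the plate.

>>> {"fn": "send_rows", "kwargs": {"motion": [[[0, 0, 0, 0.22, -0.11, 2, -0.3], [0, 0, 0, 0.22, -0.11, 2.5, -0.3], [0, 0, 0, 0, 0, 2.5, -0.3], [0, 0, 0, 0, 0, 1.5, -0.3], [0, 0, 0, 0, 0, 1.0, -0.3]]]}}

```text
time: 4.2
eef_pos: [0.4442, 0.1268, 0.0923]
tcp_rot: [0.0, 0.691, 0.723, 0.0]
contact_force: [0.1, -0.2, 0.5]
gripper_width: 0.0573
```

>>> {"fn": "send_rows", "kwargs": {"motion": [[[0, 0, 0, 0, 0, 1, -0.3], [0, 0, 0, 0, 0, 1, -0.3], [0, 0, 0, 0, 0, 0.7, -0.3], [0, 0, 0, 0, 0, 0, -0.3], [0, 0, 0, 0, 0, 0, -0.3]]]}}

```text
time: 4.62
eef_pos: [0.4438, 0.1274, 0.0657]
tcp_rot: [-0.0, 0.69, 0.724, -0.0]
contact_force: [-0.5, -0.8, 0.5]
gripper_width: 0.057
```

Run:
```python
from h import *
s=manip.read_state(); print(s["time"],s["eef_pos"],s["tcp_rot"],s["contact_force"],abs(s["qvel"]).max())
t=[]
for n in("scene","side"):
    im=optics.snapshot(n)[:,:,::-1]; u,v=map(int,proj(n,[.444,.127,.05])); t.append(cv2.resize(im[v-30:v+30,u-25:u+25],(400,480),interpolation=cv2.INTER_CUBIC))
cv2.imwrite("pics/g1.png",np.hstack(t)); cv2.imwrite("pics/w5.png",optics.snapshot("wrist")[:,:,::-1])
```

```text
4.6167 [0.44379505 0.12740886 0.06570989] [-4.17249703e-05  6.89999938e-01  7.23809423e-01 -5.13140725e-05] [-0.52479913 -0.81437732  0.4788888 ] 0.013954133763741992
```

View pics/g1.png

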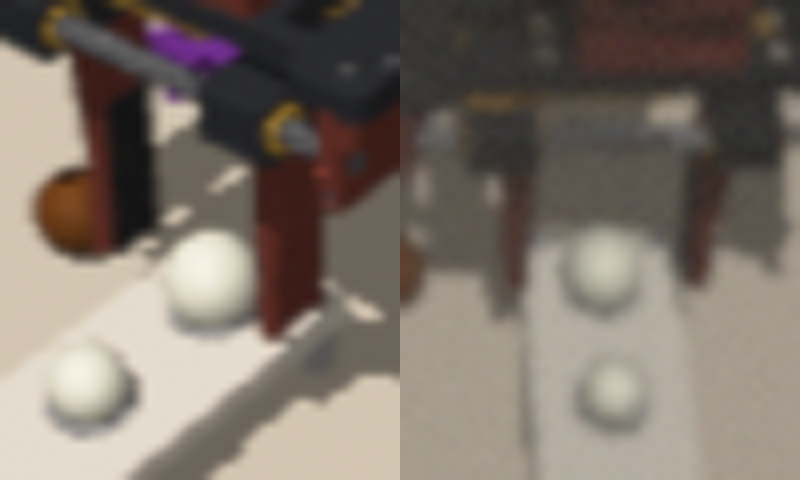

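View pics/w5.png

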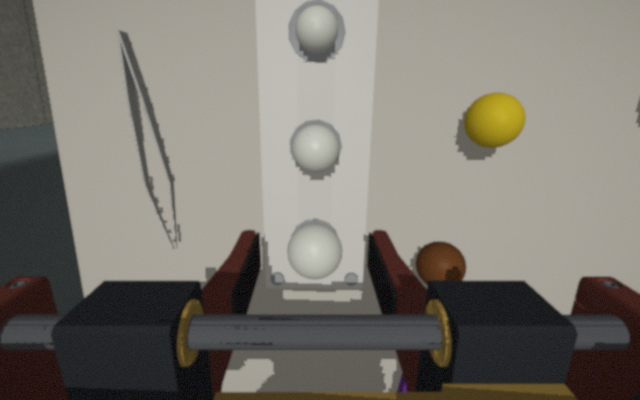

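The ball at (314,249) is centred between the fingers (258 and 370), and the brown ball is clear of them. Down the last 1 cm, then close.

>>> {"fn": "send_rows", "kwargs": {"motion": [[[0, 0, 0, 0, 0, 0.5, -0.3], [0, 0, 0, 0, 0, 0.5, -0.3], [0, 0, 0, 0, 0, 0, 0.0], [0, 0, 0, 0, 0, 0, 1], [0, 0, 0, 0, 0, 0, 1]]], "grip_force": 10}}

```text
time: 5.18
eef_pos: [0.4436, 0.1274, 0.0555]
tcp_rot: [-0.0, 0.69, 0.724, -0.0]
contact_force: [0.2, -0.4, -0.0]
gripper_width: 0.0403
```

>>> {"fn": "send_rows", "kwargs": {"motion": [[[0, 0, 0, 0, 0, 0, 1], [0, 0, 0, 0, 0, 0, 1], [0, 0, 0, 0, 0, 0, 1], [0, 0, 0, 0, 0, 0, 1], [0, 0, 0, 0, 0, 0, 1]]]}}

```text
time: 5.6
eef_pos: [0.444, 0.1275, 0.0558]
tcp_rot: [0.0, 0.69, 0.724, 0.0]
contact_force: [1.2, -0.7, 0.3]
gripper_width: 0.029
```

Gripped at 29 mm, as expected for the 30 mm ball. Lifting.

>>> {"fn": "send_rows", "kwargs": {"motion": [[[0, 0, 0, 0, 0, -0.8, 1], [0, 0, 0, 0, 0, -1.5, 1], [0, 0, 0, 0, 0, -2, 1], [0, 0, 0, 0, 0, -2, 1], [0, 0, 0, 0, 0, -2, 1]]]}}

```text
time: 6.02
eef_pos: [0.4431, 0.1273, 0.1398]
tcp_rot: [-0.0, 0.69, 0.724, -0.0]
contact_force: [0.0, 0.1, -1.2]
gripper_width: 0.0289
```

>>> {"fn": "send_rows", "kwargs": {"motion": [[[0, 0, 0, 0, 0, -1.7, 1], [0, 0, 0, 0, 0, 0, 1], [0, 0, 0, 0, 0, 0, 1], [0, 0, 0, 0, 0, 0, 1], [0, 0, 0, 0, 0, 0, 1]]]}}

```text
time: 6.43
eef_pos: [0.4429, 0.1272, 0.1548]
tcp_rot: [-0.001, 0.69, 0.724, -0.001]
contact_force: [0.1, -0.3, -1.0]
gripper_width: 0.0288
```

Run:
```python
from h import *
s=manip.read_state(); print(s["time"],s["eef_pos"],s["tcp_rot"],s["contact_force"],s["gripper_width"])
t=[]
for n in("scene","side"):
    im=optics.snapshot(n)[:,:,::-1]; cv2.imwrite(f"pics/{n}_b.png",im); u,v=map(int,proj(n,s["eef_pos"]-[0,0,.016]));print(n,proj(n,s["eef_pos"]-[0,0,.016])); t.append(cv2.resize(im[v-30:v+30,u-25:u+25],(400,480),interpolation=cv2.INTER_CUBIC))
cv2.imwrite("pics/g2.png",np.hstack(t)); im=optics.snapshot("wrist"); cv2.imwrite("pics/w6.png",im[:,:,::-1])
print(proj("wrist",s["eef_pos"]-[0,0,.016],s))
```

```text
6.4333 [0.44286739 0.12721167 0.15482457] [-5.18892285e-04  6.89944294e-01  7.23861819e-01 -8.18291104e-04] [ 0.1477521  -0.30933728 -0.98981705] 0.028784176085610718
scene (np.float64(303.5544705384956), np.float64(247.26716705401736))
side (np.float64(354.3690680925755), np.float64(248.24304036386005))
(np.float64(313.49443962595444), np.float64(257.8180104447132))
```

View pics/g2.png

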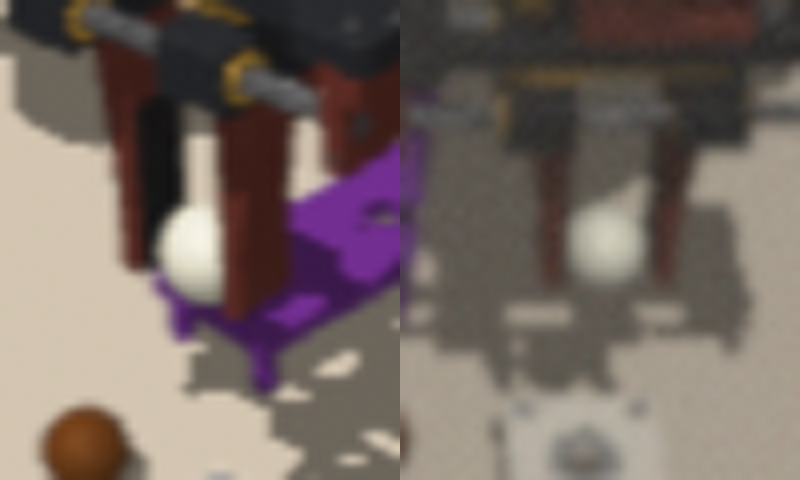

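View pics/w6.png

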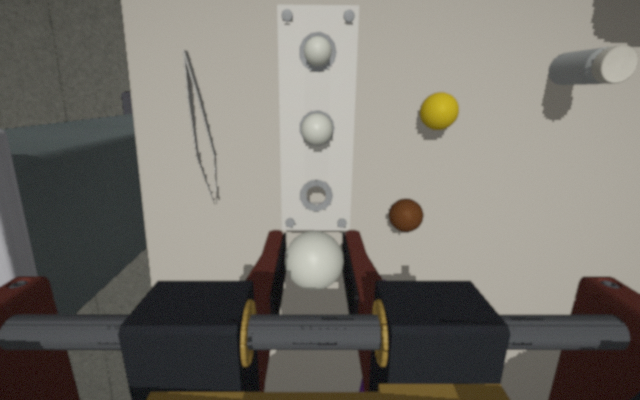

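The well is now empty and the ball sits centred between the pads at (315,260), about 16 mm below the TCP as planned. Carrying it to the seat.

>>> {"fn": "send_rows", "kwargs": {"motion": [[[0, 0, 0, -1.5, 0.4, 0, 1], [0, 0, 0, -2.5, 0.7, 0, 1], [0, 0, 0, -3, 0.8, 0, 1], [0, 0, 0, -3, 0.8, 0, 1], [0, 0, 0, -3, 0.8, 0, 1]]]}}

```text
time: 7.0
eef_pos: [0.4848, -0.0019, 0.1551]
tcp_rot: [-0.0, 0.69, 0.724, -0.0]
contact_force: [0.7, 0.2, -1.3]
gripper_width: 0.0293
```

>>> {"fn": "send_rows", "kwargs": {"motion": [[[0, 0, 0, -3, 0.8, 0, 1], [0, 0, 0, -3, 0.8, 0, 1], [0, 0, 0, -3, 0.8, 0, 1], [0, 0, 0, -3, 0.8, 0, 1], [0, 0, 0, -3, 0.8, 0, 1]]]}}

```text
time: 7.42
eef_pos: [0.5319, -0.1502, 0.1549]
tcp_rot: [-0.001, 0.69, 0.724, -0.0]
contact_force: [0.4, -0.7, -0.6]
gripper_width: 0.029
```

>>> {"fn": "send_rows", "kwargs": {"motion": [[[0, 0, 0, -3, 0.8, 0, 1], [0, 0, 0, -3, 0.8, 0, 1], [0, 0, 0, -3, 0.8, 0, 1], [0, 0, 0, -2, 0.6, 0, 1], [0, 0, 0, -1.2, 0.4, 0, 1]]]}}

```text
time: 7.83
eef_pos: [0.5721, -0.2712, 0.1548]
tcp_rot: [-0.0, 0.691, 0.723, -0.0]
contact_force: [-0.3, -0.5, -1.3]
gripper_width: 0.0289
```

>>> {"fn": "send_rows", "kwargs": {"motion": [[[0, 0, 0, -0.5, 0, 0, 1], [0, 0, 0, 0, 0, 0, 1], [0, 0, 0, 0, 0, 0, 1], [0, 0, 0, 0, 0, 0, 1], [0, 0, 0, 0, 0, 0, 1]]]}}

```text
time: 8.25
eef_pos: [0.5718, -0.2726, 0.1557]
tcp_rot: [-0.0, 0.69, 0.724, -0.0]
contact_force: [-0.2, -0.4, -0.3]
gripper_width: 0.0295
```

Run:
```python
from h import *
s=manip.read_state(); print(s["time"],s["eef_pos"],s["tcp_rot"],s["gripper_width"],abs(s["qvel"]).max())
Rt=rot(s["tcp_rot"]).as_matrix()
im=optics.snapshot("wrist"); cv2.imwrite("pics/w7.png",im[:,:,::-1])
print(Rt.T@(np.array([.576,-.284,.052])-s["eef_pos"])*100, proj("wrist",[.576,-.284,.0215],s))
```

```text
8.25 [ 0.5717872  -0.27261007  0.15567033] [-3.26657960e-04  6.89504146e-01  7.24281661e-01 -4.31304862e-05] 0.029539352746788875 0.006245574378699075
[-1.16261787  0.37008574 10.36636471] (np.float64(318.01724710513844), np.float64(204.32193828626185))
```

View pics/w7.png

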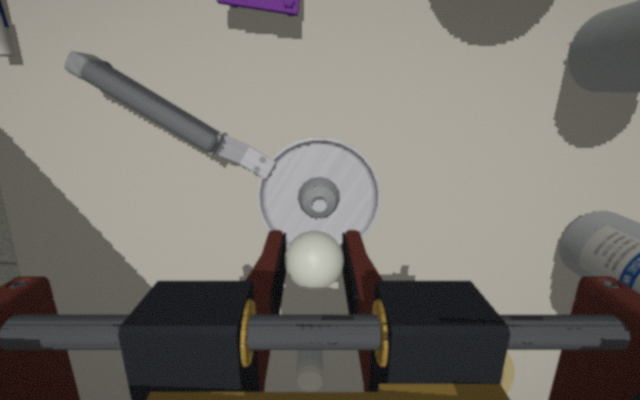

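Run:
```python
import cv2
im=cv2.imread("pics/w7.png"); cv2.imwrite("pics/w7c.png",cv2.resize(im[170:295,270:370],None,fx=4.8,fy=4.8,interpolation=cv2.INTER_CUBIC))
```

```text
(no output)
```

View pics/w7c.png

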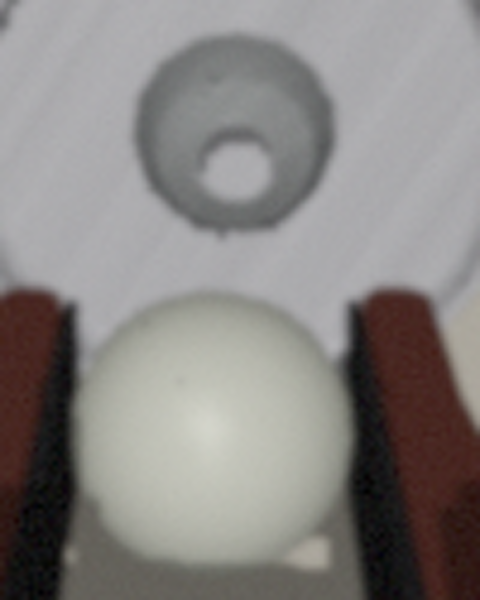

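Opening seen at (319,204) against a prediction of (318,204): the seat is confirmed, with about +1 mm in y of the tool. Lowering to just above it.

>>> {"fn": "send_rows", "kwargs": {"motion": [[[0, 0, 0, -0.6, 0.21, 1, 1], [0, 0, 0, -0.55, 0.21, 2, 1], [0, 0, 0, 0, 0, 2, 1], [0, 0, 0, 0, 0, 2, 1], [0, 0, 0, 0, 0, 1, 1]]]}}

```text
time: 8.72
eef_pos: [0.5757, -0.2846, 0.0728]
tcp_rot: [-0.002, 0.69, 0.724, -0.0]
contact_force: [0.2, 1.1, -0.6]
gripper_width: 0.0292
```

>>> {"fn": "send_rows", "kwargs": {"motion": [[[0, 0, 0, 0, 0, 0.8, 1], [0, 0, 0, 0, 0, 0.5, 1], [0, 0, 0, 0, 0, 0.3, 1], [0, 0, 0, 0, 0, 0, 1], [0, 0, 0, 0, 0, 0, 1]]]}}

```text
time: 9.13
eef_pos: [0.5773, -0.2854, 0.0603]
tcp_rot: [0.001, 0.69, 0.724, 0.0]
contact_force: [-0.1, -0.2, -0.1]
gripper_width: 0.0294
```

Run:
```python
from h import *
s=manip.read_state(); print(s["time"],s["eef_pos"],s["tcp_rot"],s["contact_force"],abs(s["qvel"]).max())
t=[]
for n in("scene","side"):
    im=optics.snapshot(n)[:,:,::-1]; u,v=map(int,proj(n,s["eef_pos"]-[0,0,.016]));print(n,u,v,proj(n,s["eef_pos"]-[0,0,.016])); t.append(cv2.resize(im[v-24:v+24,u-20:u+20],(400,480),interpolation=cv2.INTER_CUBIC))
cv2.imwrite("pics/g3.png",np.hstack(t));
```

```text
9.1333 [ 0.57728854 -0.28535588  0.06031589] [5.17118378e-04 6.89909179e-01 7.23895735e-01 1.51586741e-04] [-0.12105837 -0.17706519 -0.10285334] 0.005986782528050973
scene 361 203 (np.float64(361.4429964007178), np.float64(203.66623947871255))
side 313 188 (np.float64(313.02913186830887), np.float64(188.01848353155606))
```

View pics/g3.png

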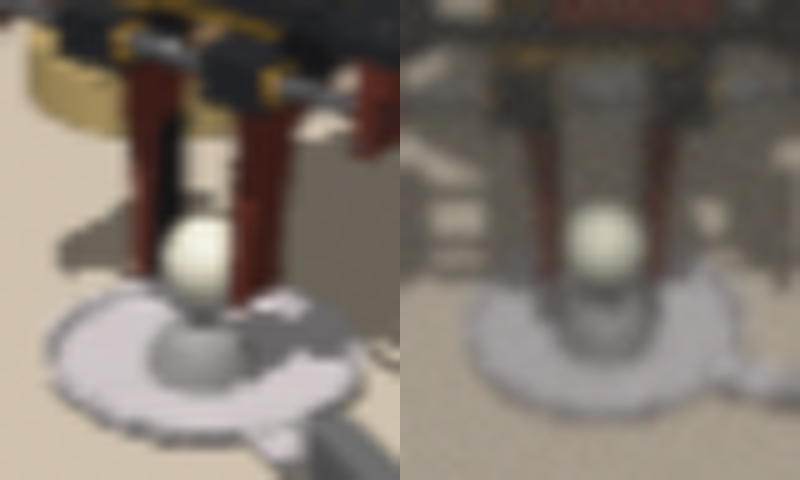

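Ball is over the dome in both views. It needs about 9 mm more.

>>> {"fn": "send_rows", "kwargs": {"motion": [[[0, 0, 0, 0, 0, 0.3, 1], [0, 0, 0, 0, 0, 0.3, 1], [0, 0, 0, 0, 0, 0.2, 1], [0, 0, 0, 0, 0, 0.1, 1], [0, 0, 0, 0, 0, 0, 1]]]}}

```text
time: 9.65
eef_pos: [0.5773, -0.2853, 0.0516]
tcp_rot: [0.0, 0.69, 0.724, 0.0]
contact_force: [-1.9, 1.7, 9.5]
gripper_width: 0.0288
```

>>> {"fn": "send_rows", "kwargs": {"motion": [[[0, 0, 0, 0, 0, 0, 1], [0, 0, 0, 0, 0, 0, 1], [0, 0, 0, 0, 0, 0, 1], [0, 0, 0, 0, 0, 0, 1], [0, 0, 0, 0, 0, 0, 1]]]}}

```text
time: 10.07
eef_pos: [0.5773, -0.2852, 0.0517]
tcp_rot: [0.0, 0.69, 0.724, 0.0]
contact_force: [-1.1, 1.9, 9.0]
gripper_width: 0.0292
```

Run:
```python
from h import *
s=manip.read_state(); print(s["time"],s["eef_pos"],s["contact_force"])
```

```text
10.0667 [ 0.57734332 -0.28524452  0.05170923] [-1.12008901  1.85344083  8.99908151]
```

Seat contact at 9 N, with small lateral forces. I'll ease off slightly and open gently.

>>> {"fn": "send_rows", "kwargs": {"motion": [[[0, 0, 0, 0.05, -0.04, -0.06, 1], [0, 0, 0, 0, 0, 0, 1], [0, 0, 0, 0, 0, 0, 1], [0, 0, 0, 0, 0, 0, 0.25], [0, 0, 0, 0, 0, 0, 0.15]]], "grip_force": 5}}

```text
time: 10.48
eef_pos: [0.576, -0.2845, 0.0508]
tcp_rot: [-0.0, 0.69, 0.724, -0.0]
contact_force: [1.3, -0.2, 0.2]
gripper_width: 0.0356
```

>>> {"fn": "send_rows", "kwargs": {"motion": [[[0, 0, 0, 0, 0, 0, 0.0], [0, 0, 0, 0, 0, 0, -0.1], [0, 0, 0, 0, 0, 0, -0.2], [0, 0, 0, 0, 0, 0, -0.2], [0, 0, 0, 0, 0, 0, -0.2]]]}}

```text
time: 10.9
eef_pos: [0.5763, -0.2847, 0.0512]
tcp_rot: [-0.0, 0.69, 0.724, -0.0]
contact_force: [-0.2, -0.2, -0.1]
gripper_width: 0.0527
```

Run:
```python
from h import *
s=manip.read_state(); print(s["time"],s["eef_pos"],s["contact_force"],s["gripper_width"])
t=[]
for n in("scene","side"):
    im=optics.snapshot(n)[:,:,::-1]; u,v=map(int,proj(n,[.576,-.284,.035]));print(n,u,v,proj(n,[.576,-.284,.0345])); t.append(cv2.resize(im[v-24:v+24,u-20:u+20],(400,480),interpolation=cv2.INTER_CUBIC))
cv2.imwrite("pics/g4.png",np.hstack(t)); cv2.imwrite("pics/w8.png",optics.snapshot("wrist")[:,:,::-1])
print(proj("wrist",s["eef_pos"]-[0,0,.016]))
```

```text
10.9 [ 0.57631276 -0.28465497  0.05117103] [-0.23169468 -0.16336382 -0.13805346] 0.052671734510896566
scene 361 206 (np.float64(361.4367573376937), np.float64(206.49492670170844))
side 313 190 (np.float64(313.37618287481445), np.float64(190.337839121569))
(np.float64(313.27990913197266), np.float64(257.6712266541511))
```

View pics/g4.png

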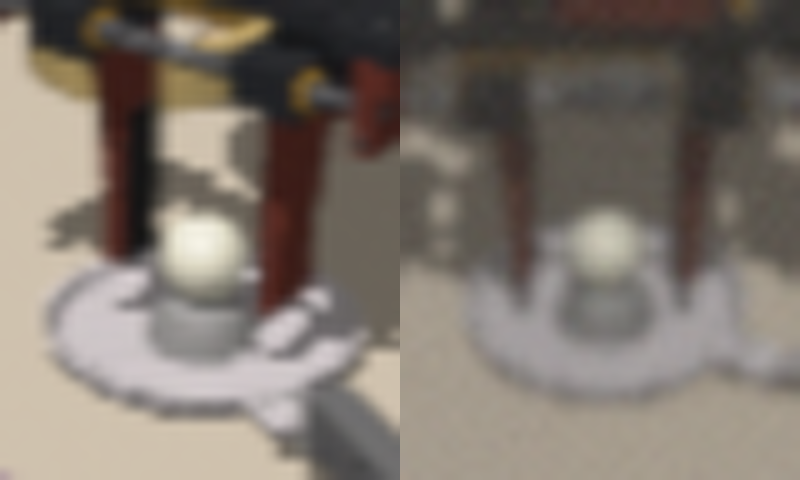

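View pics/w8.png

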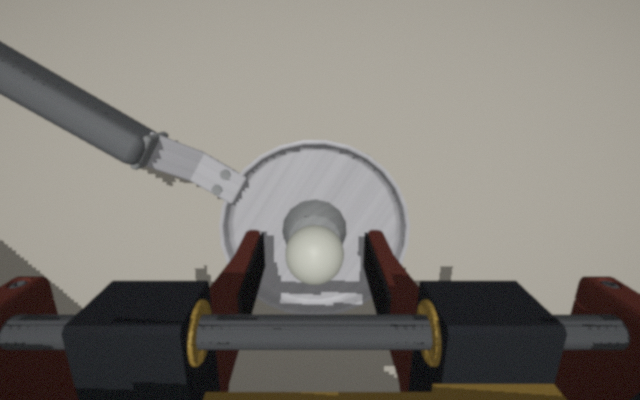

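Ball rests on the dome, released (wrist (314,254), scene and side centred on the dome). Rising straight up, then turning.

>>> {"fn": "send_rows", "kwargs": {"motion": [[[0, 0, 0, 0, 0, -1, -0.2], [0, 0, 0, 0, 0, -2, -0.2], [0, 0, 0, 0, 0, -3, -0.2], [0, 0, 0, 0, 0, -3, -0.2], [0, 0, 0, 0, 0, -2, -0.2]]]}}

```text
time: 11.47
eef_pos: [0.5773, -0.2851, 0.1648]
tcp_rot: [0.001, 0.69, 0.724, 0.0]
contact_force: [0.7, -1.4, 0.0]
gripper_width: 0.0529
```

>>> {"fn": "send_rows", "kwargs": {"motion": [[[0, 0, -0.1, 0, 0, -1, -0.2], [0, 0, -0.1, 0, 0, 0, -0.2], [0, 0, -0.1, 0, 0, 0, -0.2], [0, 0, -0.1, 0, 0, 0, -0.2], [0, 0, -0.1, 0, 0, 0, -0.2]]]}}

```text
time: 11.88
eef_pos: [0.5765, -0.2847, 0.1724]
tcp_rot: [0.0, 0.487, 0.873, 0.0]
contact_force: [-0.1, 0.5, 0.2]
gripper_width: 0.053
```

>>> {"fn": "send_rows", "kwargs": {"motion": [[[0, 0, -0.1, 0, 0, 0, -0.2], [0, 0, -0.1, 0, 0, 0, -0.2], [0, 0, -0.1, 0, 0, 0, -0.2], [0, 0, -0.1, 0, 0, 0, -0.2], [0, 0, -0.1, 0, 0, 0, -0.2]]]}}

```text
time: 12.3
eef_pos: [0.5764, -0.2847, 0.1721]
tcp_rot: [0.0, 0.256, 0.967, -0.0]
contact_force: [0.9, 0.6, -0.4]
gripper_width: 0.0526
```

>>> {"fn": "send_rows", "kwargs": {"motion": [[[0, 0, 0, 1.5, 0, 0, -0.2], [0, 0, 0, 1.5, 0, 0, -0.2], [0, 0, 0, 0, 0, 0, -0.2], [0, 0, 0, 0, 0, 0, -0.2], [0, 0, 0, 0, 0, 0, -0.2]]]}}

```text
time: 12.72
eef_pos: [0.5513, -0.2702, 0.1721]
tcp_rot: [0.001, 0.258, 0.966, -0.0]
contact_force: [0.2, -0.2, 0.8]
gripper_width: 0.0527
```

Run:
```python
from h import *
import pickle
s=manip.read_state(); print(s["time"],s["eef_pos"],s["tcp_rot"],s["q"],abs(s["qvel"]).max())
pickle.dump(s,open("w9.pkl","wb")); cv2.imwrite("pics/w9.png",optics.snapshot("wrist")[:,:,::-1])
print(proj("wrist",[.576,-.284,.0345],s),proj("wrist",[.4455,-.2101,.038],s))
```

```text
12.7167 [ 0.55130302 -0.27016076  0.17205753] [ 8.30139415e-04  2.58421701e-01  9.66031831e-01 -1.91390268e-04] [-4.75022226e-01  4.98445148e-01  1.70810624e+00 -2.74740556e-05
  9.33337580e-01 -1.52302593e+00] 0.009969775069322366
(np.float64(314.46310628848676), np.float64(220.95302580948885)) (np.float64(312.91624591725065), np.float64(31.695621645075192))
```

View pics/w9.png

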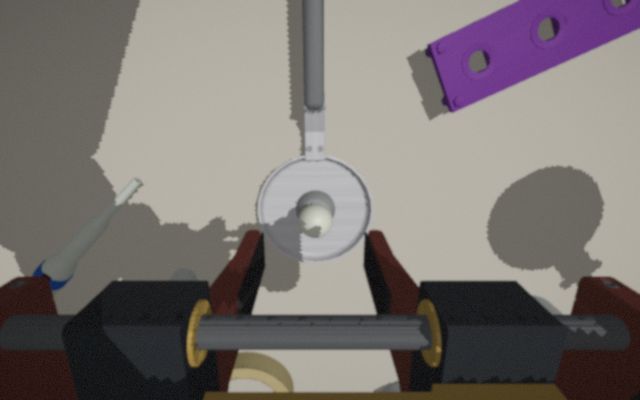

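Ball at (315,219), predicted (314,221). The grip bar runs straight up the image at column 314, so the yaw is aligned. Sliding 12.15 cm along tool x, then down.

>>> {"fn": "send_rows", "kwargs": {"motion": [[[0, 0, 0, 1.5, 0, 0, -0.2], [0, 0, 0, 3, 0, 0, -0.2], [0, 0, 0, 3.5, 0, 0, -0.2], [0, 0, 0, 2.5, 0, 1, -0.2], [0, 0, 0, 1.65, 0, 2, -0.2]]]}}

```text
time: 13.18
eef_pos: [0.4448, -0.2088, 0.1427]
tcp_rot: [0.002, 0.258, 0.966, -0.0]
contact_force: [1.0, 0.3, -0.3]
gripper_width: 0.0528
```

>>> {"fn": "send_rows", "kwargs": {"motion": [[[0, 0, 0, 0, 0, 2, -0.2], [0, 0, 0, 0, 0, 1, -0.2], [0, 0, 0, 0, 0, 0, -0.2], [0, 0, 0, 0, 0, 0, -0.2], [0, 0, 0, 0, 0, 0, -0.2]]]}}

```text
time: 13.6
eef_pos: [0.4464, -0.2097, 0.1119]
tcp_rot: [0.001, 0.259, 0.966, -0.0]
contact_force: [0.5, -0.4, 0.2]
gripper_width: 0.0529
```

Run:
```python
from h import *
s=manip.read_state(); print(s["time"],s["eef_pos"],s["tcp_rot"],abs(s["qvel"]).max())
cv2.imwrite("pics/w10.png",optics.snapshot("wrist")[:,:,::-1])
Rt=rot(s["tcp_rot"]).as_matrix()
print(Rt.T@(np.array([.4455,-.2101,.031])-s["eef_pos"])*100)
```

```text
13.6 [ 0.44644379 -0.20974209  0.11192325] [ 7.72941498e-04  2.58504652e-01  9.66009692e-01 -1.52552840e-04] 0.01173278885242663
[ 0.07661292 -0.07899249  8.09220599]
```

View pics/w10.png

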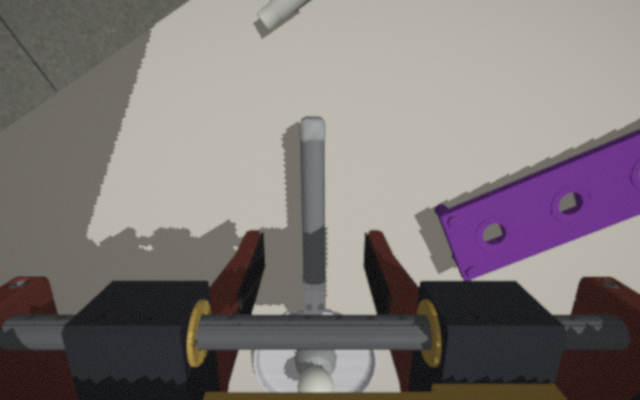

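The bar is centred at column 313, between the fingertips at 262 and 366. Descending 8 cm.

>>> {"fn": "send_rows", "kwargs": {"motion": [[[0, 0, 0, 0.08, 0, 1.5, -0.2], [0, 0, 0, 0, 0, 2.2, -0.2], [0, 0, 0, 0, 0, 2, -0.2], [0, 0, 0, 0, 0, 1.2, -0.2], [0, 0, 0, 0, 0, 0.7, -0.2]]]}}

```text
time: 14.07
eef_pos: [0.4447, -0.2088, 0.0346]
tcp_rot: [-0.0, 0.258, 0.966, 0.0]
contact_force: [-0.4, 0.1, -0.1]
gripper_width: 0.0531
```

>>> {"fn": "send_rows", "kwargs": {"motion": [[[0, 0, 0, 0, 0, 0.4, -0.2], [0, 0, 0, 0, 0, 0, -0.2], [0, 0, 0, 0, 0, 0, 0], [0, 0, 0, 0, 0, 0, 0.2], [0, 0, 0, 0, 0, 0, 0.35]]]}}

```text
time: 14.48
eef_pos: [0.445, -0.2089, 0.0321]
tcp_rot: [0.001, 0.258, 0.966, -0.0]
contact_force: [-0.1, -0.3, -0.6]
gripper_width: 0.0359
```

Run:
```python
from h import *
s=manip.read_state(); print(s["time"],s["eef_pos"],s["tcp_rot"],s["contact_force"],s["gripper_width"])
cv2.imwrite("pics/w11.png",optics.snapshot("wrist")[:,:,::-1])
```

```text
14.4833 [ 0.44497007 -0.20890329  0.0320559 ] [ 7.16851264e-04  2.58415521e-01  9.66033582e-01 -1.51018033e-04] [-0.13116733 -0.277139   -0.55081253] 0.03592648286029774
```

View pics/w11.png

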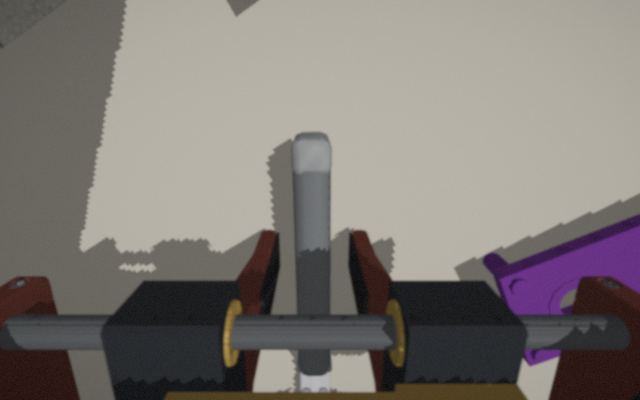

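Bar centred between the pads. Closing gradually, then firmly.

>>> {"fn": "send_rows", "kwargs": {"motion": [[[0, 0, 0, 0, 0, 0, 0.45], [0, 0, 0, 0, 0, 0, 0.53], [0, 0, 0, 0, 0, 0, 0.58], [0, 0, 0, 0, 0, 0, 0.62], [0, 0, 0, 0, 0, 0, 0.66]]], "grip_force": 8}}

```text
time: 14.95
eef_pos: [0.4444, -0.2087, 0.0313]
tcp_rot: [-0.0, 0.258, 0.966, -0.0]
contact_force: [-1.1, -0.3, 1.2]
gripper_width: 0.0161
```

>>> {"fn": "send_rows", "kwargs": {"motion": [[[0, 0, 0, 0, 0, 0, 0.7], [0, 0, 0, 0, 0, 0, 0.8], [0, 0, 0, 0, 0, 0, 1], [0, 0, 0, 0, 0, 0, 1], [0, 0, 0, 0, 0, 0, 1]]], "grip_force": 20}}

```text
time: 15.37
eef_pos: [0.4445, -0.2086, 0.0313]
tcp_rot: [-0.0, 0.258, 0.966, -0.0]
contact_force: [-1.0, -0.1, 3.1]
gripper_width: 0.016
```

>>> {"fn": "send_rows", "kwargs": {"motion": [[[0, 0, 0, 0, 0, 0, 1], [0, 0, 0, 0, 0, 0, 1], [0, 0, 0, 0, 0, 0, 1], [0, 0, 0, 0, 0, 0, 1], [0, 0, 0, 0, 0, 0, 1]]], "grip_force": 45}}

```text
time: 15.78
eef_pos: [0.4445, -0.2086, 0.0313]
tcp_rot: [0.0, 0.258, 0.966, -0.0]
contact_force: [-0.0, 0.4, 3.4]
gripper_width: 0.016
```

Run:
```python
from h import *
s=manip.read_state(); print(s["time"],s["eef_pos"],s["contact_force"],s["gripper_width"])
t=[]
for n in("scene","side"):
    im=optics.snapshot(n)[:,:,::-1]; cv2.imwrite(f"pics/{n}_h.png",im); u,v=map(int,proj(n,[.53,-.26,.035])); t.append(cv2.resize(im[v-40:v+40,u-33:u+33],(400,480),interpolation=cv2.INTER_CUBIC))
cv2.imwrite("pics/g5.png",np.hstack(t))
```

```text
15.7833 [ 0.44446032 -0.20862102  0.03132383] [-0.04898454  0.44220923  3.35570401] 0.01600648131066448
```

View pics/g5.png

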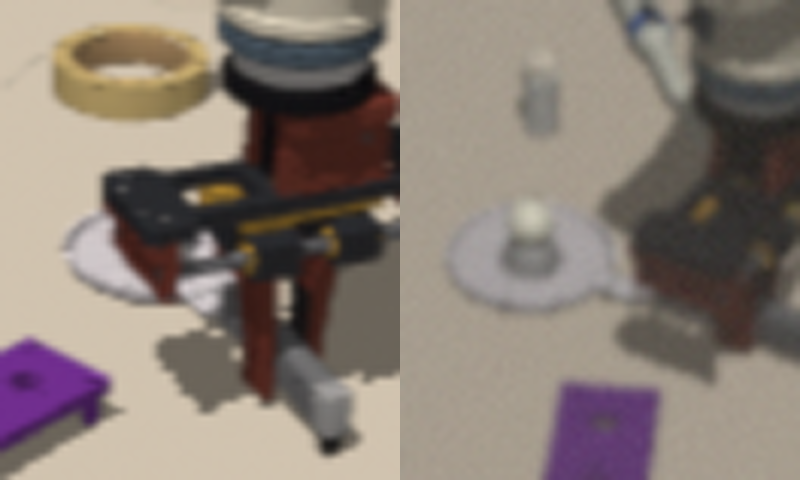

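Held with 16 mm width, ball still seated (side crop (530,217) on the dome). Lifting gently and measuring the lens in the meantime.

>>> {"fn": "send_rows", "kwargs": {"motion": [[[0, 0, 0, 0, 0, -0.2, 1], [0, 0, 0, 0, 0, -0.4, 1], [0, 0, 0, 0, 0, -0.5, 1], [0, 0, 0, 0, 0, -0.5, 1], [0, 0, 0, 0, 0, -0.4, 1]]]}}

```text
time: 16.3
eef_pos: [0.4445, -0.2086, 0.0518]
tcp_rot: [0.0, 0.258, 0.966, -0.0]
contact_force: [-0.9, -0.6, -1.7]
gripper_width: 0.016
```

Run:
```python
from h import *
s=manip.read_state(); print(s["time"],s["eef_pos"],s["tcp_rot"],s["contact_force"],s["ft_torque"])
t=[]
for n in("scene","side"):
    im=optics.snapshot(n)[:,:,::-1]; cv2.imwrite(f"pics/{n}_l.png",im); u,v=map(int,proj(n,[.53,-.26,.035])); t.append(cv2.resize(im[v-40:v+40,u-33:u+33],(400,480),interpolation=cv2.INTER_CUBIC))
cv2.imwrite("pics/g6.png",np.hstack(t))
a=cv2.imread("pics/scene0.png")[135:190,220:290]; b=cv2.imread("pics/side0.png")[165:220,240:310]
cv2.imwrite("pics/lens.png",np.hstack([cv2.resize(x,(400,314),interpolation=cv2.INTER_CUBIC) for x in(a,b)]))
print("bottle",plane("scene",311,192,0),"can",plane("scene",287,212,0))
```

```text
16.3 [ 0.44445742 -0.20864335  0.05184368] [ 4.46042013e-05  2.58453800e-01  9.66023618e-01 -1.39164170e-06] [-0.88460715 -0.64008469 -1.69474634] [ 0.10006016 -0.05221824 -0.00040564]
bottle [ 0.83654005 -0.31038355  0.        ] can [ 7.90740577e-01 -1.38817260e-01  1.11022302e-16]
```

View pics/g6.png

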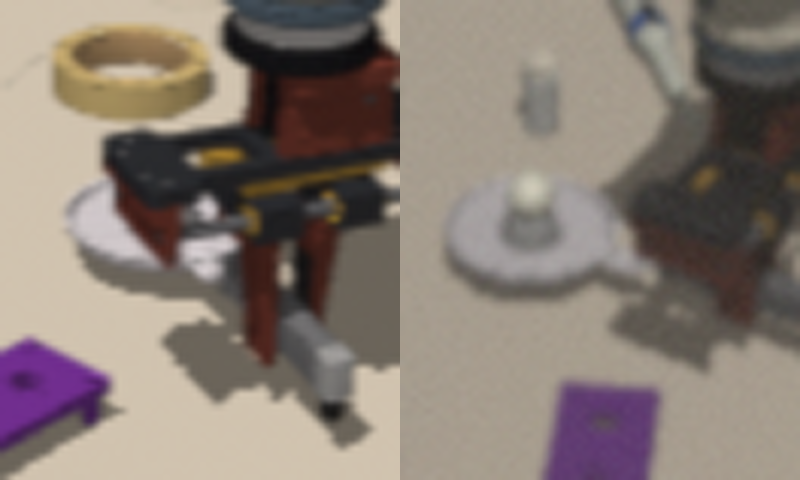

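View pics/lens.png

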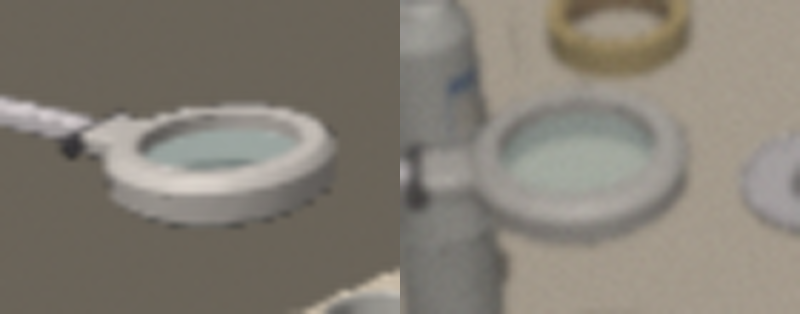

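The tray lifts level with the ball seated. The lens ring's top face is centred at scene (258.5,160.9) and side (271.3,191.3).

Run:
```python
from h import *
x,r=tri([ray("scene",258.1,160.5),ray("side",270.9,190.9)]); print("ring top",x.round(4),r)
m,p,_=cam("scene"); print("diam scene",40.25*np.linalg.norm(x-p)/m["fx"]); m,p,_=cam("side"); print("diam side",37.5*np.linalg.norm(x-p)/m["fx"])
# bottom-face check from whole silhouettes: project ring top & bottom circles
for n in("scene","side"):
    for z in(x[2],x[2]-.026):
        P=np.array([proj(n,[x[0]+.054*np.cos(t),x[1]+.054*np.sin(t),z]) for t in np.linspace(0,6.28,73)]); print(n,z.round(3),P.min(0).round(1),P.max(0).round(1))
print("foot col", plane("scene",215,228,0), plane("side",207,266,0))
```

```text
ring top [0.6792 0.0492 0.2759] [np.float64(0.0010050432985277218), np.float64(0.001005043298527773)]
diam scene 0.11007816325606228
diam side 0.10502825670547107
scene 0.276 [237.7 153.2] [278.5 167.8]
scene 0.25 [238.9 161.9] [279.2 177.1]
side 0.276 [251.3 180.1] [290.3 203.3]
side 0.25 [252.2 187.4] [290.7 210.8]
foot col [0.89362973 0.08715098 0.        ] [0.89704261 0.07956561 0.        ]
```

Lens ≈ (0.679, 0.049, 0.266), and the ring diameter checks out at 105–110 mm. Target TCP is about (0.547, 0.125, 0.183), i.e. tool shifts of +7.8, +34.0, −13.1 cm. Lifting first.

>>> {"fn": "send_rows", "kwargs": {"motion": [[[0, 0, 0, 0, 0, -0.4, 1], [0, 0, 0, 0, 0, -0.7, 1], [0, 0, 0, 0, 0, -1.0, 1], [0, 0, 0, 0, 0, -1.2, 1], [0, 0, 0, 0, 0, -1.2, 1]]]}}

```text
time: 16.82
eef_pos: [0.4443, -0.2086, 0.0973]
tcp_rot: [-0.0, 0.258, 0.966, 0.0]
contact_force: [0.4, -0.1, -2.5]
gripper_width: 0.0159
```

>>> {"fn": "send_rows", "kwargs": {"motion": [[[0, 0, 0, 0, 0, -1.2, 1], [0, 0, 0, 0, 0, -1.2, 1], [0, 0, 0, 0, 0, -1.0, 1], [0, 0, 0, 0, 0, -0.7, 1], [0, 0, 0, 0, 0, -0.4, 1]]]}}

```text
time: 17.23
eef_pos: [0.4448, -0.2088, 0.1426]
tcp_rot: [0.001, 0.258, 0.966, -0.0]
contact_force: [0.2, 0.0, -2.0]
gripper_width: 0.0156
```

Run:
```python
from h import *
s=manip.read_state(); print(s["time"],s["eef_pos"],s["tcp_rot"],s["contact_force"],s["gripper_width"])
t=[]
B=s["eef_pos"]+[.132,-.0759,.0032]
for n in("scene","side"):
    im=optics.snapshot(n)[:,:,::-1]; u,v=map(int,proj(n,B-[.04,-.02,0])); print(u,v,proj(n,B));t.append(cv2.resize(im[v-40:v+40,u-33:u+33],(400,480),interpolation=cv2.INTER_CUBIC))
cv2.imwrite("pics/g7.png",np.hstack(t))
```

```text
17.2333 [ 0.44481404 -0.20881827  0.14257243] [ 7.75805076e-04  2.58424128e-01  9.66031234e-01 -1.52441709e-04] [ 0.16191378  0.04778704 -1.97543909] 0.015624675863683794
368 181 (np.float64(362.2412607312658), np.float64(176.09647956229637))
323 168 (np.float64(312.93389033906954), np.float64(165.41990754149583))
```

View pics/g7.png

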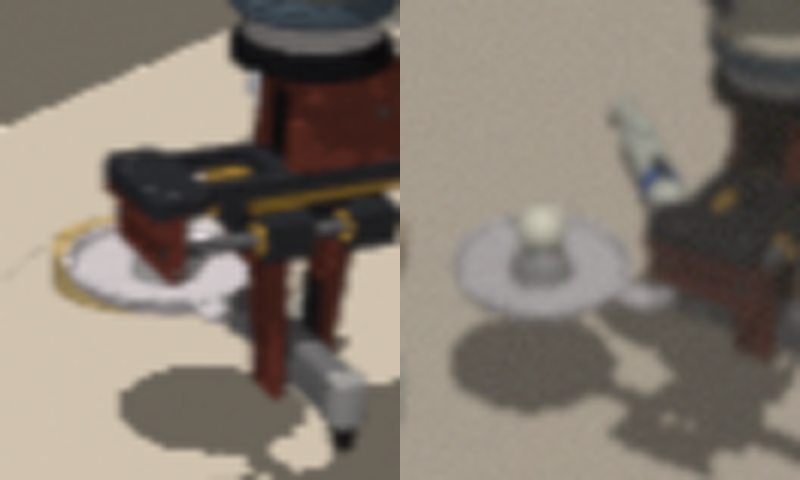

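Ball exactly at the predicted pixel (side (313,165)) and the tray level. Now the transfer.

>>> {"fn": "send_rows", "kwargs": {"motion": [[[0, 0, 0, 0.09, 0.4, -0.1, 1], [0, 0, 0, 0.18, 0.8, -0.2, 1], [0, 0, 0, 0.28, 1.2, -0.3, 1], [0, 0, 0, 0.37, 1.6, -0.3, 1], [0, 0, 0, 0.46, 2.0, -0.3, 1]]]}}

```text
time: 17.75
eef_pos: [0.4624, -0.1486, 0.1531]
tcp_rot: [-0.0, 0.259, 0.966, 0.0]
contact_force: [-0.2, -0.5, -2.6]
gripper_width: 0.0159
```

>>> {"fn": "send_rows", "kwargs": {"motion": [[[0, 0, 0, 0.5, 2.2, -0.3, 1], [0, 0, 0, 0.5, 2.2, -0.3, 1], [0, 0, 0, 0.5, 2.2, -0.3, 1], [0, 0, 0, 0.5, 2.2, -0.3, 1], [0, 0, 0, 0.5, 2.2, -0.3, 1]]]}}

```text
time: 18.17
eef_pos: [0.4956, -0.0397, 0.1682]
tcp_rot: [-0.0, 0.258, 0.966, 0.0]
contact_force: [-0.4, -1.1, -2.9]
gripper_width: 0.0159
```

>>> {"fn": "send_rows", "kwargs": {"motion": [[[0, 0, 0, 0.5, 2.2, -0.3, 1], [0, 0, 0, 0.46, 2.0, -0.3, 1], [0, 0, 0, 0.37, 1.6, -0.3, 1], [0, 0, 0, 0.28, 1.2, -0.2, 1], [0, 0, 0, 0.18, 0.8, -0.1, 1]]]}}

```text
time: 18.58
eef_pos: [0.5193, 0.0366, 0.1804]
tcp_rot: [-0.0, 0.258, 0.966, 0.0]
contact_force: [0.6, 0.4, -2.1]
gripper_width: 0.0157
```

>>> {"fn": "send_rows", "kwargs": {"motion": [[[0, 0, 0, 0.09, 0.4, 0, 1], [0, 0, 0, 0, 0, 0, 1], [0, 0, 0, 0, 0, 0, 1], [0, 0, 0, 0, 0, 0, 1], [0, 0, 0, 0, 0, 0, 1]]]}}

```text
time: 19.0
eef_pos: [0.5201, 0.0378, 0.1801]
tcp_rot: [-0.0, 0.259, 0.966, -0.0]
contact_force: [0.0, -0.4, -2.2]
gripper_width: 0.0157
```

Run:
```python
from h import *
s=manip.read_state(); print(s["time"],s["eef_pos"],s["tcp_rot"],s["contact_force"],s["gripper_width"])
Rt=rot(s["tcp_rot"]).as_matrix()
print(Rt.T@(np.array([.547,.125,.183])-s["eef_pos"])*100)
B=s["eef_pos"]+[.132,-.0759,.0032]
t=[]
for n in("scene","side"):
    im=optics.snapshot(n)[:,:,::-1]; cv2.imwrite(f"pics/{n}_m.png",im); u,v=map(int,proj(n,B)); print(u,v,proj(n,B));t.append(cv2.resize(im[v-48:v+48,u-40:u+40],(400,480),interpolation=cv2.INTER_CUBIC))
cv2.imwrite("pics/g8.png",np.hstack(t))
```

```text
19.0 [0.5200592  0.03778275 0.18007284] [-2.60275954e-04  2.58922017e-01  9.65898186e-01 -1.22933306e-04] [ 0.01869903 -0.41497883 -2.23386021] 0.015736286705789578
[ 2.02974724  8.8997335  -0.29513779]
290 183 (np.float64(290.8816253959334), np.float64(183.8974404120851))
285 198 (np.float64(285.19293863474985), np.float64(198.60473604622234))
```

View pics/g8.png

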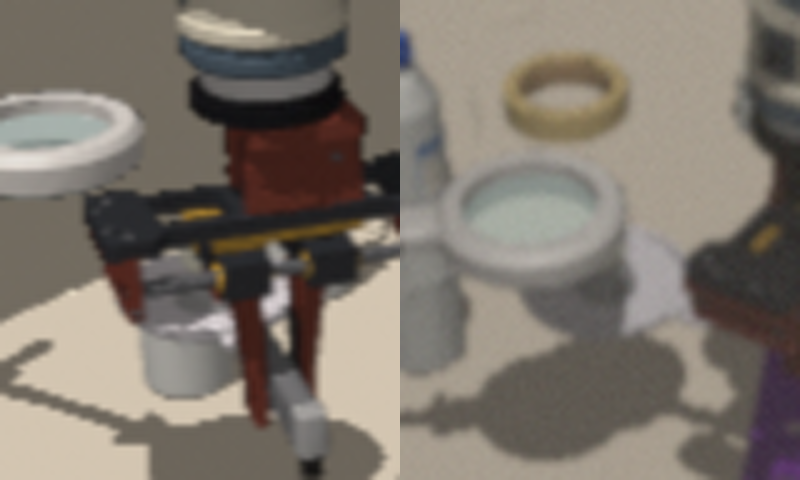

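The tray is approaching, with the gripper body 4 cm or more clear of the ring in plan. Remaining: +2.0, +8.9, −0.3 cm.

>>> {"fn": "send_rows", "kwargs": {"motion": [[[0, 0, 0, 0.4, 0.4, -0.1, 1], [0, 0, 0, 0.5, 0.8, -0.1, 1], [0, 0, 0, 0.5, 1.1, -0.1, 1], [0, 0, 0, 0.4, 1.3, 0, 1], [0, 0, 0, 0.2, 1.4, 0, 1]]]}}

```text
time: 19.52
eef_pos: [0.528, 0.0935, 0.1835]
tcp_rot: [0.0, 0.258, 0.966, 0.0]
contact_force: [0.1, -0.5, -2.6]
gripper_width: 0.0156
```

>>> {"fn": "send_rows", "kwargs": {"motion": [[[0, 0, 0, 0, 1.3, 0, 1], [0, 0, 0, 0, 1.1, 0, 1], [0, 0, 0, 0, 0.8, 0, 1], [0, 0, 0, 0, 0.5, 0, 1], [0, 0, 0, 0, 0.2, 0, 1]]]}}

```text
time: 19.93
eef_pos: [0.548, 0.1264, 0.1831]
tcp_rot: [-0.0, 0.258, 0.966, -0.0]
contact_force: [1.0, 0.4, -1.6]
gripper_width: 0.0155
```

>>> {"fn": "send_rows", "kwargs": {"motion": [[[0, 0, 0, 0, 0, 0, 1], [0, 0, 0, 0, 0, 0, 1], [0, 0, 0, 0, 0, 0, 1], [0, 0, 0, 0, 0, 0, 1], [0, 0, 0, 0, 0, 0, 1]]]}}

```text
time: 20.35
eef_pos: [0.5474, 0.1252, 0.1834]
tcp_rot: [0.0, 0.259, 0.966, 0.0]
contact_force: [0.4, -1.4, -2.3]
gripper_width: 0.0161
```

Run:
```python
from h import *
s=manip.read_state(); print(s["time"],s["eef_pos"],s["tcp_rot"],s["contact_force"],s["gripper_width"])
Rt=rot(s["tcp_rot"]).as_matrix()
print(Rt.T@(np.array([.547,.125,.183])-s["eef_pos"])*100)
B=s["eef_pos"]+[.132,-.0759,.0032]; print(B)
t=[]
for n in("scene","side"):
    im=optics.snapshot(n)[:,:,::-1]; cv2.imwrite(f"pics/{n}_n.png",im); u,v=map(int,proj(n,B)); print(u,v,proj(n,B));t.append(cv2.resize(im[v-36:v+36,u-30:u+30],(400,480),interpolation=cv2.INTER_CUBIC))
cv2.imwrite("pics/g9.png",np.hstack(t))
```

```text
20.35 [0.54739384 0.12516977 0.18336664] [1.17519392e-05 2.58709877e-01 9.65955071e-01 5.31456294e-06] [ 0.39534496 -1.42459739 -2.27352588] 0.01606336670625856
[ 0.02562754 -0.03438947  0.03666309]
[0.67939384 0.04926977 0.18656664]
261 190 (np.float64(261.3515373048339), np.float64(190.34126632527725))
272 215 (np.float64(272.97445426364726), np.float64(215.85743891978697))
```

View pics/g9.png

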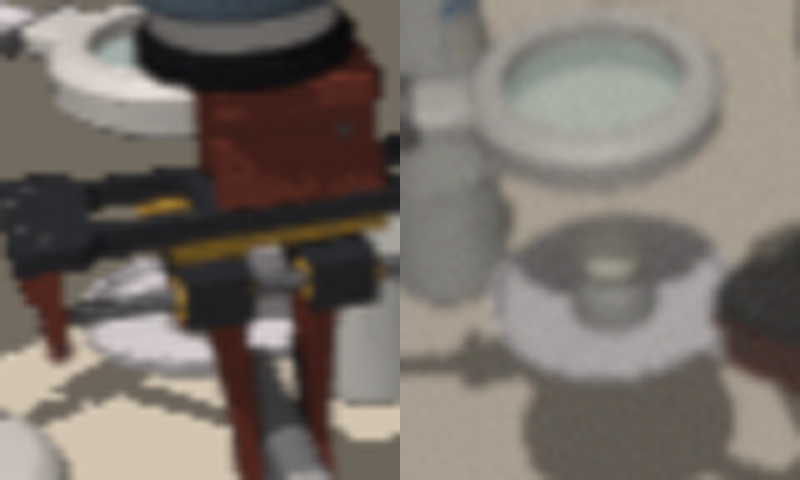

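View pics/scene_n.png

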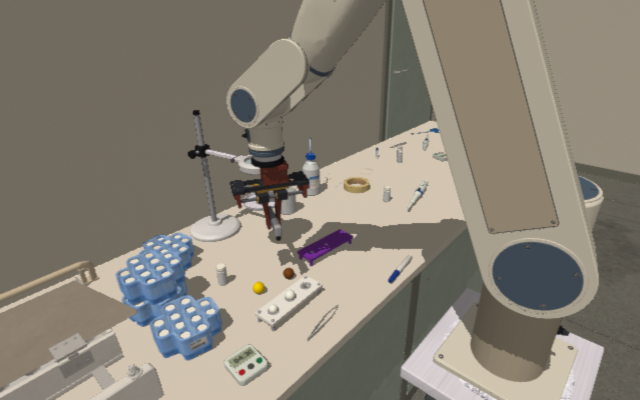

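Run:
```python
from h import *
x,r=tri([ray("scene",258.,163.3),ray("side",271.,193.3)]); print("ring body mid",x.round(4),r)
x,r=tri([ray("scene",258.,163.3),ray("side",271.,193.7)]); print(x.round(4))
# glass disc in fixed early views
im=cv2.imread("pics/side_n.png"); hsv=cv2.cvtColor(im,cv2.COLOR_BGR2HSV)
for n in("scene0","side0"):
    hsv=cv2.cvtColor(cv2.imread(f"pics/{n}.png"),cv2.COLOR_BGR2HSV); x0,y0=(235,145) if n[1]=='c' else (250,178)
    sub=hsv[y0:y0+35,x0:x0+45]; m=((sub[:,:,0]>60)&(sub[:,:,0]<110)&(sub[:,:,1]>12)).astype(np.uint8)
    ys,xs=np.nonzero(m); print(n,len(xs),xs.min()+x0,xs.max()+x0,ys.min()+y0,ys.max()+y0, xs.mean()+x0,ys.mean()+y0)
```

```text
ring body mid [0.6794 0.0504 0.2683] [np.float64(0.0010914755586657952), np.float64(0.001091475558665922)]
[0.6793 0.0508 0.268 ]
scene0 105 246 269 158 163 257.7714285714286 160.61904761904762
side0 48 250 282 178 192 265.8541666666667 187.14583333333334
```

Both estimates put the lens at (0.679, 0.050) and 0.264–0.269 m high. The ball is at (0.679, 0.049, 0.187), so about 77–82 mm below and within 2 mm of the axis. The ball sits at its predicted pixel (side (273,216)), which means no sag, and the lens ring hasn't moved. Handing in.

Run:
```python
from h import *
from rig import finish_job
s=manip.read_state(); print(s["time"],s["eef_pos"],abs(s["qvel"]).max())
print(finish_job())
```

```text
20.45 [0.54742434 0.12529821 0.18335519] 0.002681361496743642
the job is handed in; nothing more can be done
None
```

I set the large ball on the tray's domed seat, then lifted the tray by its grip at 45 N. I carried it level to under the lens and handed the job in there at 20.45 s; no verdict was reported.

**Last checks:**
- **Ball position:** about (0.679, 0.049, 0.187). That is within about 2 mm of the lens axis and 77–82 mm below the lens.
- **Level and still:** in the side view the ball was within 1 px of its predicted place, so the tray had not sagged. The arm was at rest.
- **Lens:** its ring was at the same pixels in the side view as at the start.
- **Other balls and bystanders:** the medium and small balls showed in their wells in the last scene view, and the timer and left vial looked untouched. I checked these by eye only, without measuring.

**What disagreed:**
- **Tray position:** my first side-view reading was about 20 mm off because I picked the dome instead of its opening. Once corrected, all three cameras agreed.
- **Lens height:** two ways of measuring it differed by about 4 mm, 0.264 against 0.268 m. Both put the ball well inside the 65–95 mm limit.

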